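# Dress the rotary imaging stage: index plate, rock specimens, lift-off guard door

## Task

Get the rotary rock-imaging stage ready: first throw its isolator lever to off (leaning towards the stage), then fit the index plate fully home and flat over the stage's spindle and index pin, and load every rock specimen on the bench onto the plate, each lying flat on the plate itself. Then hang the lift-off guard door by dropping both its knuckles fully onto the two hinge pins so it stands closed across the stage's open side, and only then throw the lever back to on (leaning away from the stage). Leave the plate seated, all rocks on it and the door closed, and do not disturb the brush and the jar beside it.

Things in the scene. Friction and masses are not known exactly. Their poses are not given: they have to be found in the camera images.
- stage: Fixed stage: grey base 236 x 236 x 12 mm; origin: centre of underside, z up. Dark turntable 116 mm across (top z 42), 12 mm spindle, top z 96, last 8 mm tapered; does not turn. Clear walls, tops z 97, on -x, +x and -y sides, 110-116 mm from centre. Open +y side takes the door: hinge post at its +x end, closing stop at its -x end (both to z 142); stop face y +120, closed door mid-plane y +130.
- spindle_seat (a point): Centre of the turntable's top face, on the spindle axis, 42 mm above the bench; the seated plate's origin comes here. Axes as the stage.
- index_pin (a point): Tip of the 8 mm anti-rotation pin, tapered over its last 6 mm, at x = +62, y = +62 mm in the stage frame; stands 16 mm above the turntable's face.
- pin_low (a point): Foot of the lower hinge pin (top face of its bracket), on the hinge line at x = +100, y = +130 mm in the stage frame, 35 mm above the bench. Pin 8 mm thick, upright, 24 mm tall, its last 8 mm tapered. Axes as the stage.
- pin_high (a point): Foot of the upper hinge pin, same pin, same hinge line, 80 mm higher (115 mm above the bench). Each pin stands on a bracket 8 mm thick and 20 mm wide, so the lower knuckle cannot pass down from above the upper pin: bring the door in from the open side (stage +y) with its knuckles just above their pins, then lower.
- plate: Loose square aluminium index plate 190 x 190 x 10 mm, 0.5 kg; rim 4 mm wide, 7 mm above its top face. Origin: centre of underside, z up. Square hub 34 x 34 mm (flats facing x and y), top 50 mm above the underside; 16 mm bore through both. 13 mm index hole at x +62, y +62: seats only with plate x along stage x. Rocks fit between hub and rim (17-91 mm from centre). Starts flat on the bench, hub up.
- door: Loose white door, 0.38 kg, upright in the rack. Origin on the hinge line (knuckle hole axis) at the lower knuckle's underside, z up. Panel 10 mm thick in y, x -185 to -11, z -13 to +107 mm; grip tab as thick, 64 mm wide, centred x -98, top z +138. Two knuckles 24 x 24 x 22 mm, 13 mm through holes, undersides z 0 and +80. Hung and closed: origin at pin_low, x along stage x.
- door_grip (a point): Middle of the door's grip tab, at (-98, 0, +122) mm in the door frame, near above its centre of mass; grip here across the 10 mm thickness (along door y).
- rack: Fixed grey door rack, base 170 x 110 x 14 mm, origin at the centre of its underside. Two upright 120 mm long cheeks along its x, tops 54 mm above the bench, leave a 13 mm slot in which the door stands (door x along rack x). Lift the door 45 mm to clear it.
- isolator: Fixed grey isolator box 110 x 84 x 56 mm; origin at the centre of its underside; its -x side faces the stage (robot's right), its +x side away from it (robot's left).
- iso_lever (a joint): Lever angle: -0.6 rad off (leaning to the isolator's -x, towards the stage), +0.6 on (leaning to +x, away), stops at both. Pivot along the isolator's y, 55 mm above its origin. Over-centre: falls by its own weight to the nearer stop; light to push (under 2 N). Starts on.
- lever_knob (a point): Centre of the black ball (32 mm across) at the lever's end, 85 mm from the pivot; the lever below is a flat bar 12 x 16 mm.
- rock0: Grey rock specimen about 60 x 40 x 34 mm (its x, y, z), 0.1-0.25 kg, origin at its centre (17 mm above what it lies on). May be absent (2 to 4 are present).
- rock1: Grey rock specimen about 60 x 40 x 34 mm (its x, y, z), 0.1-0.25 kg, origin at its centre (17 mm above what it lies on). May be absent (2 to 4 are present).
- rock2: Grey rock specimen about 60 x 40 x 34 mm (its x, y, z), 0.1-0.25 kg, origin at its centre (17 mm above what it lies on). May be absent (2 to 4 are present).
- rock3: Grey rock specimen about 60 x 40 x 34 mm (its x, y, z), 0.1-0.25 kg, origin at its centre (17 mm above what it lies on). May be absent (2 to 4 are present).
- brush: Bystander: brush lying on the bench near the stage's -y side, under 200 mm long; leave it.
- jar: Bystander: jar, 52 mm across, 70 mm tall; leave it.

How it is judged (in metres and radians):
On the way, in this order (a step that is already met when the one before it is completed fails the run):
1. isolator off (value of joint iso_lever below -0.45 rad), for 0.2 s.
2. index plate seated over spindle and index pin and let go, isolator still off (horizontal distance between plate and spindle_seat below 0.004 m and z of plate in the frame of spindle_seat between -0.003 and 0.003 m and angle between the x axis of plate and the x axis of stage, either way round below 0.08 rad and angle between plate's own z axis and vertical below 0.04 rad and contact force between the fingers and plate below 0.3 N and value of joint iso_lever below -0.45 rad), for 0.2 s.
3. every rock present lies on the seated plate, let go, isolator still off (horizontal distance between plate and spindle_seat below 0.004 m and z of plate in the frame of spindle_seat between -0.003 and 0.003 m and angle between the x axis of plate and the x axis of stage, either way round below 0.08 rad and angle between plate's own z axis and vertical below 0.04 rad and x of rock0 in the frame of plate between -0.092 and 0.092 m and y of rock0 in the frame of plate between -0.092 and 0.092 m and z of rock0 in the frame of plate between 0.015 and 0.036 m and x of rock1 in the frame of plate between -0.092 and 0.092 m and y of rock1 in the frame of plate between -0.092 and 0.092 m and z of rock1 in the frame of plate between 0.015 and 0.036 m and x of rock2 in the frame of plate between -0.092 and 0.092 m and y of rock2 in the frame of plate between -0.092 and 0.092 m and z of rock2 in the frame of plate between 0.015 and 0.036 m and x of rock3 in the frame of plate between -0.092 and 0.092 m and y of rock3 in the frame of plate between -0.092 and 0.092 m and z of rock3 in the frame of plate between 0.015 and 0.036 m and contact force between the fingers and rock0 below 0.3 N and contact force between the fingers and rock1 below 0.3 N and contact force between the fingers and rock2 below 0.3 N and contact force between the fingers and rock3 below 0.3 N and value of joint iso_lever below -0.45 rad), for 0.2 s.
4. door hung on both pins, closed and let go, isolator still off (horizontal distance between door and pin_low below 0.006 m and z of door in the frame of pin_low between -0.004 and 0.004 m and angle between door's own z axis and vertical below 0.09 rad and angle between the x axis of door and the x axis of stage, either way round below 0.17 rad and x of door_grip in the frame of stage below 0.05 m and contact force between the fingers and door below 0.3 N and value of joint iso_lever below -0.45 rad), for 0.2 s.
5. isolator on, with plate seated, rocks on it and door closed (value of joint iso_lever above 0.45 rad and horizontal distance between plate and spindle_seat below 0.004 m and z of plate in the frame of spindle_seat between -0.003 and 0.003 m and angle between the x axis of plate and the x axis of stage, either way round below 0.08 rad and angle between plate's own z axis and vertical below 0.04 rad and x of rock0 in the frame of plate between -0.092 and 0.092 m and y of rock0 in the frame of plate between -0.092 and 0.092 m and z of rock0 in the frame of plate between 0.015 and 0.036 m and x of rock1 in the frame of plate between -0.092 and 0.092 m and y of rock1 in the frame of plate between -0.092 and 0.092 m and z of rock1 in the frame of plate between 0.015 and 0.036 m and x of rock2 in the frame of plate between -0.092 and 0.092 m and y of rock2 in the frame of plate between -0.092 and 0.092 m and z of rock2 in the frame of plate between 0.015 and 0.036 m and x of rock3 in the frame of plate between -0.092 and 0.092 m and y of rock3 in the frame of plate between -0.092 and 0.092 m and z of rock3 in the frame of plate between 0.015 and 0.036 m and horizontal distance between door and pin_low below 0.006 m and z of door in the frame of pin_low between -0.004 and 0.004 m and angle between door's own z axis and vertical below 0.09 rad and angle between the x axis of door and the x axis of stage, either way round below 0.17 rad and x of door_grip in the frame of stage below 0.05 m), for 0.2 s.
At the end, for the whole second after the job is handed in: Plate seated (4 mm sideways, 3 mm up, 0.08 rad); each rock flat on the plate (centre within 92 mm in x and y, 15-36 mm above its underside); door hung (6 mm sideways, 4 mm height, tilt < 0.09 rad) and closed (within 0.17 rad); lever above +0.45 rad; at rest (all of step 5 and linear speed of each of door, plate below 0.02 m/s); the robot touches nothing.
It fails at once if the brush is moved more than 40 mm (distance of brush from where it was at the start of the episode above 0.04 m).
It fails at once if the jar is moved more than 40 mm (distance of jar from where it was at the start of the episode above 0.04 m).
Of rock0, rock1, rock2, rock3 only 2 to 4 are there at a start; the rules pass over those that are not, and their reading is None.
At some moment in a run one of rock0, rock1, rock2, rock3 may be knocked a few centimetres aside while the robot is not near it.
It also fails if it takes over 210 s, if anything falls off the work surface, if the arm or the gripper's body presses on something with over 40 N, if the wrist force passes 120 N, or if a joint passes its speed limit or range.

## Robot

A 6-joint arm with a two-finger parallel gripper is mounted at the origin on the work surface. World frame = base frame: x ahead of the robot, y to its left, z up, the work surface at z = 0. Lengths are in mm, angles in rad, forces in N, time in s.
With the tool pointing down it reaches from about 350 to 875 mm from the base axis. Payload 4.2 kg.
Tool frame: the origin (TCP) lies at the very end of the fingers, on their centre line; the grasp point (between the pads) lies 19 mm behind it; z points along the fingers, y is the direction in which the jaws open and shut (so a half turn about z gives the same grasp; the last joint's range is limited). The gripper opens to 85 mm and grips with 20 to 120 N. Pads are 22 mm wide; open, the fingers measure 114 mm over their backs; the gripper's body (76 mm by 85 mm) begins 54 mm behind the grasp point. The pads swing forward as they close: fully open they stand 13 mm farther back than shut.
Start: joints at [1.477, 0.385, 0.008, 0, -1.194, -0.259], TCP at [215.921, 586.496, 231.312] pointing down, gripper open.
Joint ranges: [-3.14, 3.14], [-1.21, 2.06], [-1.07, 1.41], [-3.16, 2.05], [-2.99, -0.16], [-3.1, 3.1]. Speed limits (rad/s): [2.79, 2.79, 3.14, 3.14, 3.14, 3.14].

## Interface

Orientations are given as a unit quaternion [x, y, z, w].
In Python, from bench import arm, optics, job gives the robot as it stands.
- The arm moves only by the tool send_rows, never from a script. Its argument "steps" is a list that holds one entry, the list of rows, each a list of 5 numbers: the shift along the tool's x, y, z in cm, then the turn about the tool's z in rad, then the opening, from 0 (shut) to 1 (fully open). A call has 1 to 10 rows; each row shifts and turns the pose as measured when the row begins, along the tool's axes as they then stand; what a row does not reach is not made up. A row lasts 1/12 s, in which the tool goes at most 41.7 mm and 7.16 degrees, less where a joint would pass 70% of its speed; a pose out of reach is approached as far as the arm can. A call with a gripper value outside its range is refused whole. The fingers move at their own pace and stop on an object; the grip force is fixed at half the most. Time passes only in rows, so rows that do not move let the fingers close. It gives the time, the measured TCP pose, the force and the opening at its end, in the units of the state.
- arm.read_state(): the state, without advancing time (a new reading comes with each control period).
- optics.get_image(name): name is "side" or "top" or "wrist"; returns (picture, depth): 420x560x3 uint8, blue, green, red; 420x560 float32, mm along the optical axis (not along the pixel's ray), 0 where there is no reading.
- optics.get_calibration(name): a dict with "K" (3x3 intrinsics, pixels), "rvec" (rotation vector, rad) and "tvec" (3), from world to camera coordinates, as OpenCV has them; the wrist camera has in their place "hand_eye" (4x4, takes a point from camera to tool coordinates, whose origin is the TCP and whose axes are the flange's). Camera axes: x right, y down, z forward; pixel columns grow to the right and rows downward; lengths in mm; the calibration is good to about 2 mm. A picture is of the moment at which its call begins: read the wrist's pose just before it. get_calibration takes no time and is no camera call.
- job.job_done(): hands the job in, once; it reports no verdict.
The state is a dict: "clock": time; "joints": joint angles; "joint_vel": joint speeds; "joint_efforts": joint torques, N m; "position": TCP position; "ee_rot": TCP orientation; "contact_force": force on the tool from outside, world axes, zero at the start; "wrist_torque": the same for the moment, N m; "gripper_width": finger opening in mm.
Only numpy, scipy, OpenCV 4.12 (cv2) and the standard library are available. Lean on these libraries where they do the work, as an engineer would, in place of code of your own. Each camera call takes 0.05 s, during which the arm holds its last target. There are 200 camera calls.

## Working session

There is one attempt and no reset: what is moved stays moved. The work goes in short steps, Python scripts to look and compute and a tool call to move; the robot and the scene stay as the last step left them, time stands still between calls to the robot, and variables do not carry over. Pictures are saved under pics/ and viewed, about 12 in all and at most 16, crops included, and the job is handed in when it is done.

Besides the shell and the picture viewer there is one more tool, called after ">>>" in YAML: its name, and indented under it one key for each argument. send_rows: Moves the arm, as the interface text tells. Its arguments: {"type":"object","properties":{"steps":{"type":"array","items":{"type":"array","items":{"type":"array","items":{"type":"number"}}}}},"required":["steps"]}

```bash
mkdir -p pics; cat > h.py <<'E'
import numpy as np, cv2
from scipy.spatial.transform import Rotation as R
from bench import arm, optics, job
def cam(n):
    c=optics.get_calibration(n); K=np.array(c["K"])
    if n=="wrist":
        s=arm.read_state(); T=np.eye(4); T[:3,:3]=R.from_quat(s["ee_rot"]).as_matrix(); T[:3,3]=s["position"]
        M=T@np.array(c["hand_eye"]); return K,M[:3,:3],M[:3,3]
    A=R.from_rotvec(np.ravel(c["rvec"])).as_matrix(); return K,A.T,-A.T@np.ravel(c["tvec"])
def shot(n,f=None):
    C=cam(n); im,d=optics.get_image(n)
    if f: cv2.imwrite("pics/"+f,im)
    return im,d,C
def cloud(d,C):
    K,A,t=C; v,u=np.mgrid[:d.shape[0],:d.shape[1]]
    p=np.stack([(u-K[0,2])/K[0,0]*d,(v-K[1,2])/K[1,1]*d,d],-1)
    w=p@A.T+t; w[d<=0]=np.nan; return w
def ray(C,u,v,z):
    K,A,t=C; r=A@np.array([(u-K[0,2])/K[0,0],(v-K[1,2])/K[1,1],1]); return t+r*(z-t[2])/r[2]
def st():
    s=arm.read_state(); A=R.from_quat(s["ee_rot"]).as_matrix()
    print("t",round(s["clock"],2),"p",np.round(s["position"],1),"x",np.round(A[:,0],3),"y",np.round(A[:,1],3),"z",np.round(A[:,2],3),"w",round(s["gripper_width"],1),"F",np.round(s["contact_force"],1),"q",np.round(s["joints"],2))
E
python3 - <<'E'
from h import *
st()
im,d,C=shot("top","top0.png"); print(C[2],C[0][0,0]); np.savez("top0.npz",im=im,d=d)
im,d,C=shot("side","side0.png"); print(C[2])
print(optics.get_calibration("wrist"))
E
```

```text
t 0.0 p [215.7 586.  230.2] x [ 0.938 -0.346  0.   ] y [-0.346 -0.938  0.002] z [-0.001 -0.002 -1.   ] w 85.2 F [ 0.3  1.  -0.4] q [ 1.48  0.39  0.01 -0.   -1.19 -0.26]
[ 480.51346335  -11.12906663 1254.59759928] 531.1051762947154
[314.76043715 603.83471987 742.65741536]
{'K': array([[325.91934767,   0.        , 279.43368055],
       [  0.        , 325.91934767, 213.96751672],
       [  0.        ,   0.        ,   1.        ]]), 'hand_eye': array([[ 8.32842068e-04, -9.64717051e-01, -2.63287519e-01,
         6.60933292e+01],
       [ 9.99999607e-01,  8.83634589e-04, -7.45026364e-05,
         2.06365261e-01],
       [ 3.04523922e-04, -2.63287353e-01,  9.64717408e-01,
        -1.43066449e+02],
       [ 0.00000000e+00,  0.00000000e+00,  0.00000000e+00,
         1.00000000e+00]])}
```

View pics/top0.png

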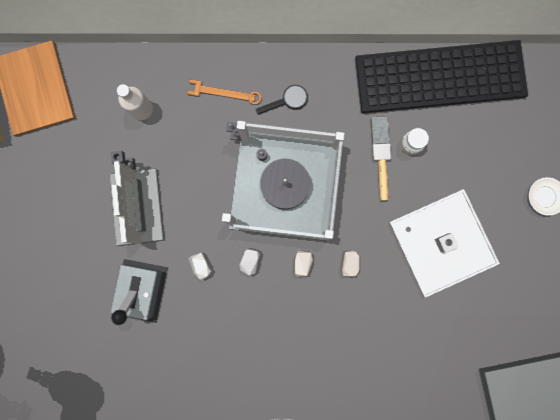

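View pics/side0.png

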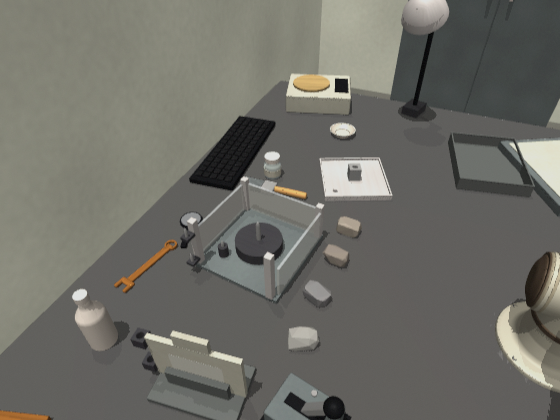

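```bash
python3 - <<'E'
from h import *
f=np.load("top0.npz"); im,d=f["im"],f["d"]; C=cam("top"); w=cloud(d,C)
print("bench z",np.nanmedian(w[150:350,380:395,2]))
def comps(mask,name,amin=30):
    n,l,s,c=cv2.connectedComponentsWithStats(mask.astype(np.uint8))
    for i in range(1,n):
        if s[i,4]<amin: continue
        m=l==i; p=w[m]; r=cv2.minAreaRect(p[:,:2].astype(np.float32))
        print(name,s[i,4],"px",np.round(c[i]),"rect",np.round(r[0],1),np.round(r[1],1),round(r[2],1),"z",np.round(np.nanpercentile(p[:,2],[5,50,95]),1))
z=w[...,2]
V,U=np.mgrid[:420,:560]
reg=(U>90)&(U<520)&(V>100)&(V<340)
comps(reg&(z>18)&(z<45)&(V>245)&(V<285)&(U>180)&(U<370),"rock",40)
comps(reg&(z>12)&(U>385)&(V>185),"plate")
comps(reg&(z>43)&(U>420)&(V>185),"hub",10)
comps(reg&(z>46)&(U<170)&(V>255),"iso")
comps(reg&(z>85)&(U<170)&(V>255),"knob",5)
comps(reg&(z>65)&(U<170)&(V<255),"door",5)
comps(reg&(z>85)&(U>210)&(U<360)&(V<245),"stage hi",5)
comps(reg&(z>30)&(z<50)&(U>250)&(U<325)&(V>150)&(V<220),"table",5)
comps(reg&(z>7)&(U>100)&(U<170)&(V>160)&(V<250),"rack",5)
comps(reg&(z>20)&(U>365)&(U<440)&(V>115)&(V<210),"jar/brush",5)
E
```

```text
bench z 1.9429128457597926
rock 423 px [249. 261.] rect [465.9  73.6] [40. 60.] 72.6 z [25.6 32.3 37.6]
rock 418 px [302. 263.] rect [461.4 -48.7] [39.8 60. ] 84.8 z [26.7 33.1 37.6]
rock 411 px [350. 264.] rect [ 460.3 -157.1] [38.6 59.6] 89.1 z [25.4 32.9 37.5]
rock 390 px [199. 266.] rect [454.3 189. ] [59.4 38.4] 24.7 z [23.3 33.1 38.6]
plate 2863 px [446. 244.] rect [ 510.4 -377.5] [190.7 192.4] 24.1 z [12.2 14.3 49.9]
plate 45 px [433. 214.] rect [ 576.7 -356.3] [32.4 23.7] 4.7 z [12.1 13.3 16.4]
plate 58 px [446. 212.] rect [ 579.7 -385.1] [27.2 25.7] 83.3 z [12.1 13.5 15.7]
hub 212 px [447. 242.] rect [ 510.5 -376.4] [34.5 34.9] 24.0 z [45.9 50.9 55.1]
iso 2041 px [132. 294.] rect [393.8 331. ] [ 85.4 117.3] 79.6 z [ 53.1  58.  136.1]
knob 309 px [121. 312.] rect [361.2 337.2] [29.4 50.6] 83.0 z [ 88.6 131.9 142.3]
door 265 px [133. 106.] rect [813.6 335.7] [24.1 52.7] 10.4 z [ 67.7  95.9 112.6]
door 1399 px [122. 197.] rect [605.1 341.1] [197.5  25.2] 8.5 z [ 72.6 127.1 166.3]
stage hi 1288 px [293. 169.] rect [647.1   4.8] [255.6 232.8] 83.4 z [ 88.9  98.7 137.2]
stage hi 2
[... 704 characters left out ...]
3 16.5] 2.0 z [20.1 21.2 22.8]
jar/brush 7 px [376. 129.] rect [ 777.2 -221.4] [4.8 7.1] 5.2 z [20.6 21.4 23.5]
jar/brush 504 px [414. 141.] rect [ 743.7 -305. ] [48.4 49.3] 78.2 z [29.9 69.5 74.8]
jar/brush 9 px [376. 133.] rect [ 767.6 -221.3] [ 5.  12.3] 1.4 z [20.7 21.8 23.1]
jar/brush 34 px [379. 138.] rect [ 756.1 -231.1] [14.7 34.7] 37.1 z [20.2 21.4 24.7]
jar/brush 6 px [386. 139.] rect [ 753.2 -247. ] [5.6 8.2] 1.5 z [20.4 21.6 24.8]
jar/brush 209 px [381. 153.] rect [ 712.2 -235.2] [61.4 40.9] 4.0 z [20.1 22.1 25.3]
jar/brush 32 px [383. 176.] rect [ 666.5 -237.7] [13.9 25.7] 89.9 z [20.3 21.4 24.2]
jar/brush 64 px [384. 191.] rect [ 630.2 -238.8] [38.9 15.7] 4.8 z [20.1 21.7 24. ]
```

```bash
python3 - <<'E'
from h import *
f=np.load("top0.npz"); im,d=f["im"],f["d"]; C=cam("top"); w=cloud(d,C); z=w[...,2]
V,U=np.mgrid[:420,:560]
b=(U>90)&(U<175)&(V>250)&(V<335)
for lo,hi in [(48,66),(66,85),(85,110),(110,125),(125,136),(136,150)]:
    p=w[b&(z>lo)&(z<hi)]; r=cv2.minAreaRect(p[:,:2].astype(np.float32)); print(lo,len(p),np.round(np.nanmean(p,0),1),np.round(r[0],1),np.round(r[1],1),round(r[2],1))
c=cv2.resize(im[130:340,85:225],None,fx=4,fy=4*0.7,interpolation=cv2.INTER_CUBIC)
c=cv2.resize(im[140:340,85:275],None,fx=3,fy=3,interpolation=cv2.INTER_CUBIC); cv2.imwrite("pics/crop1.png",c)
E
```

```text
48 1656 [401.3 326.9  57.4] [397.2 330.4] [ 85.4 110.3] 79.6
66 67 [390.7 330.9  75. ] [399.4 332. ] [17.4 48.5] 87.5
85 92 [375.  333.4  96.9] [373.3 335.7] [17.4 28. ] 78.9
110 28 [364.6 334.3 113.6] [363.1 331.3] [27.2 12.7] 51.6
125 87 [351.1 334.3 132.2] [350.8 338.5] [29.4 29.6] 83.0
136 103 [351.2 339.3 140. ] [349.3 339.8] [24.5 25.1] 85.4
```

View pics/crop1.png

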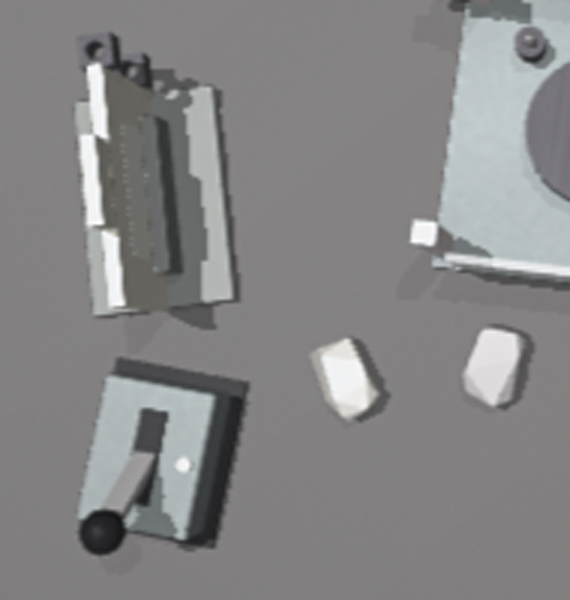

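>>> send_rows:
  steps:
    - [[0,0,0,-0.117,0],[0,0,0,-0.117,0],[0,0,0,-0.117,0],[1.3,3.4,0,0,0],[1.3,3.4,0,0,0],[1.3,3.4,0,0,0],[1.3,3.4,0,0,0],[1.3,3.4,0,0,0],[1.3,3.4,0,0,0],[1.3,3.4,0,0,0]]

```text
clock: 0.93
position: [309.9, 343.2, 223.4]
ee_rot: [1.0, 0.012, -0.002, 0.007]
contact_force: [1.4, 0.3, 0.3]
gripper_width: 0.1
```

```bash
python3 - <<'E'
from h import *
st()
E
```

```text
t 0.93 p [309.9 343.2 223.4] x [ 1.     0.025 -0.005] y [ 0.025 -1.     0.013] z [-0.005 -0.014 -1.   ] w 0.1 F [1.4 0.3 0.3] q [ 1.19  0.12 -0.38  0.   -1.09  0.41]
```

>>> send_rows:
  steps:
    - [[0,0,3.8,0,0],[0,0,3.8,0,0],[0,0,3.8,0,0],[0,0,0,0,0],[2.2,0.4,0,0,0],[2.2,0.4,0,0,0],[2.2,0.4,0,0,0],[2.2,0.4,0,0,0],[2.0,0.4,0,0,0],[0,0,0,0,0]]

```text
clock: 1.77
position: [418.4, 316.0, 113.7]
ee_rot: [1.0, 0.01, -0.007, 0.007]
contact_force: [-6.4, 0.5, -3.4]
gripper_width: -0.1
```

>>> send_rows:
  steps:
    - [[-2,0,0,0,0],[-2,0,-2,0,0],[0,0,-3.5,0,0],[0,0,-3.5,0,0],[0,0,-3.5,0,0],[-4,0,-2,0,1]]

```text
clock: 2.27
position: [345.3, 316.6, 266.6]
ee_rot: [1.0, 0.008, -0.009, 0.012]
contact_force: [0.1, 2.5, 1.6]
gripper_width: 11.1
```

```bash
python3 - <<'E'
from h import *
st()
im,d,C=shot("top"); w=cloud(d,C); z=w[...,2]; V,U=np.mgrid[:420,:560]
b=(U>90)&(U<175)&(V>250)&(V<335)&(z>128)&(z<150); print(b.sum(),np.nanmean(w[b],0))
cv2.imwrite("pics/t1.png",im[200:340,60:260])
E
```

```text
t 2.27 p [345.3 316.6 266.6] x [ 1.     0.017 -0.019] y [ 0.017 -1.     0.024] z [-0.018 -0.024 -1.   ] w 11.1 F [0.1 2.5 1.6] q [ 1.09  0.1  -0.28 -0.01 -1.22  0.5 ]
177 [444.63272703 319.83676837 137.18505333]
```

>>> send_rows:
  steps:
    - [[0.9,3.85,0,0,1],[0.9,3.85,0,0,1],[0.9,3.85,0,0,1],[0.9,3.85,0,0,1],[0.9,3.85,0,0,1],[0.9,3.85,0,0,1],[0.9,3.85,0,0,1],[0.9,3.85,0,0,1],[0.9,3.85,0,0,1],[0.9,3.85,0,0,1]]

```text
clock: 3.15
position: [442.3, -73.1, 296.4]
ee_rot: [1.0, 0.024, 0.005, 0.0]
contact_force: [0.8, 0.9, 0.4]
gripper_width: 85.5
```

>>> send_rows:
  steps:
    - [[0.9,3.85,0,0,1],[0.9,3.85,0,0,1],[0.9,3.85,0,0,1],[0.9,3.85,0,0,1],[0.9,3.85,0,0,1],[0.9,3.85,0,0,1],[0.9,3.85,1,0,1],[0.9,3.85,2,0,1],[0,0,2,-0.1,1],[0,0,2,-0.1,1]]

```text
clock: 3.98
position: [533.2, -399.8, 251.8]
ee_rot: [0.992, 0.126, 0.016, 0.009]
contact_force: [0.7, -0.2, -1.0]
gripper_width: 85.2
```

>>> send_rows:
  steps:
    - [[0,0,1,-0.1,1],[0,0,0,-0.1,1],[0,0,0,0,1],[0,0,0,0,1]]

```text
clock: 4.32
position: [531.4, -400.4, 239.5]
ee_rot: [0.974, 0.228, 0.011, 0.008]
contact_force: [0.2, -0.1, 0.2]
gripper_width: 85.7
```

```bash
python3 - <<'E'
from h import *
st()
im,d,C=shot("wrist","w1.png"); w=cloud(d,C); z=w[...,2]
m=(z>40)&(z<60)
n,l,s,c=cv2.connectedComponentsWithStats(m.astype(np.uint8))
for i in range(1,n):
    if s[i,4]>100: p=w[l==i]; r=cv2.minAreaRect(p[:,:2].astype(np.float32)); print(s[i,4],c[i],np.round(r[0],1),np.round(r[1],1),r[2],np.nanmedian(p[:,2]))
E
```

```text
t 4.32 p [ 531.4 -400.4  239.5] x [0.896 0.444 0.018] y [ 0.443 -0.896  0.02 ] z [ 0.025 -0.01  -1.   ] w 85.7 F [ 0.2 -0.1  0.2] q [-0.4   0.44  0.11 -0.   -1.22  2.43]
934 [ 9.98394004 24.8490364 ] [ 558.3 -112.4] [ 3.9 69.2] 83.70841217041016 47.98647532789224
954 [246.85744235 200.93710692] [ 511.1 -376.7] [34.4 33.8] 24.370515823364258 50.33908764525174
```

View pics/w1.png

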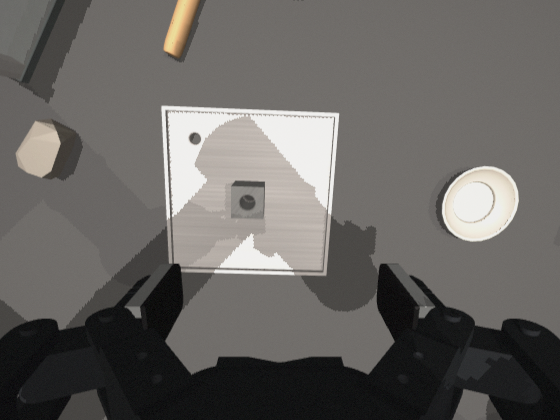

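>>> send_rows:
  steps:
    - [[-0.6,-1.7,2,0.019,1],[-0.6,-1.7,3.5,0.019,1],[0,0,4,0,1],[0,0,4,0,1],[0,0,3,0,1],[0,0,0,0,1]]

```text
clock: 4.87
position: [517.3, -378.6, 83.0]
ee_rot: [0.979, 0.204, 0.021, 0.016]
contact_force: [-0.8, 0.8, -1.9]
gripper_width: 85.4
```

```bash
cat >> h.py <<'E'
def go(x,y,z,yaw=None):
    s=arm.read_state(); A=R.from_quat(s["ee_rot"]).as_matrix(); p=np.array(s["position"])
    t=A.T@(np.array([x,y,z])-p); yw=np.arctan2(A[1,0],A[0,0])
    st(); print("yaw",round(yw,3),"tool move cm",np.round(t/10,2),"turn",None if yaw is None else np.round(yw-yaw,3))
E
python3 -c "
from h import *
go(511,-376.7,17,np.radians(24.3))"
```

```text
t 4.87 p [ 517.3 -378.6   83. ] x [0.916 0.4   0.035] y [ 0.398 -0.916  0.04 ] z [ 0.048 -0.023 -0.999] w 85.4 F [-0.8  0.8 -1.9] q [-0.38  0.52 -0.18  0.   -0.82  2.36]
yaw 0.412 tool move cm [-0.73 -0.69  6.55] turn -0.013
```

>>> send_rows:
  steps:
    - [[0,0,-1,0,1],[0,0,-1,0,1],[0,0,-1,0,1],[0,0,0,0,1]]

```text
clock: 5.2
position: [519.4, -379.4, 123.5]
ee_rot: [0.978, 0.204, 0.024, 0.02]
contact_force: [1.2, 0.8, 1.1]
gripper_width: 85.5
```

```bash
python3 -c "
from h import *
st()"
```

```text
t 5.2 p [ 519.4 -379.4  123.5] x [0.916 0.4   0.039] y [ 0.398 -0.916  0.049] z [ 0.056 -0.029 -0.998] w 85.5 F [1.2 0.8 1.1] q [-0.38  0.48 -0.14  0.01 -0.89  2.35]
```

>>> send_rows:
  steps:
    - [[0,0,-4,0,1],[0,0,-4,0,1],[0,0,0,0,1],[0,0,0,0,1],[0,0,0,0,1]]

```text
clock: 5.62
position: [518.1, -379.0, 217.3]
ee_rot: [0.978, 0.203, 0.034, 0.027]
contact_force: [0.7, -0.8, -0.1]
gripper_width: 85.0
```

```bash
python3 -c "
from h import *
st()"
```

```text
t 5.62 p [ 518.1 -379.   217.3] x [0.915 0.4   0.055] y [ 0.396 -0.916  0.066] z [ 0.077 -0.039 -0.996] w 85.0 F [ 0.7 -0.8 -0.1] q [-0.38  0.38 -0.04  0.01 -1.06  2.35]
```

>>> send_rows:
  steps:
    - [[0,0,0,0,1],[0,0,0,0,1],[0,0,0,0,1],[0,0,0,0,1],[0,0,0,0,1],[0,0,0,0,1],[0,0,0,0,1],[0,0,0,0,1],[0,0,0,0,1],[0,0,0,0,1]]

```text
clock: 6.45
position: [516.6, -378.3, 213.8]
ee_rot: [0.978, 0.203, 0.031, 0.025]
contact_force: [-0.0, 0.6, -1.1]
gripper_width: 85.3
```

```bash
python3 -c "
from h import *
st()"
```

```text
t 6.45 p [ 516.6 -378.3  213.8] x [0.916 0.399 0.051] y [ 0.396 -0.916  0.061] z [ 0.071 -0.036 -0.997] w 85.3 F [-0.   0.6 -1.1] q [-0.38  0.38 -0.04  0.01 -1.06  2.35]
```

>>> send_rows:
  steps:
    - [[-0.6,0,0,0,1],[-0.6,0,0,0,1],[-0.6,0,0,0,1],[-0.6,0,0,0,1],[-0.6,0,0,0,1],[-0.6,0,0,0,1],[-0.6,0,0,0,1],[-0.6,0,0,0,1]]

```text
clock: 7.12
position: [468.2, -399.2, 211.3]
ee_rot: [0.978, 0.203, 0.031, 0.025]
contact_force: [-0.2, -0.5, 0.2]
gripper_width: 85.6
```

```bash
python3 -c "
from h import *
st()"
```

```text
t 7.12 p [ 468.2 -399.2  211.3] x [0.916 0.399 0.051] y [ 0.396 -0.916  0.061] z [ 0.071 -0.036 -0.997] w 85.6 F [-0.2 -0.5  0.2] q [-0.44  0.34 -0.11  0.   -1.04  2.42]
```

>>> send_rows:
  steps:
    - [[-2.3,-2.6,0,0,1],[-2.3,-2.6,0,0,1],[-2.3,-2.6,0,0,1],[0,0,0,0,1]]

```text
clock: 7.45
position: [368.0, -354.7, 200.0]
ee_rot: [0.979, 0.202, 0.03, 0.024]
contact_force: [0.3, 0.1, -1.1]
gripper_width: 85.6
```

```bash
python3 -c "
from h import *
st()"
```

```text
t 7.45 p [ 368.  -354.7  200. ] x [0.917 0.397 0.049] y [ 0.394 -0.917  0.059] z [ 0.068 -0.034 -0.997] w 85.6 F [ 0.3  0.1 -1.1] q [-0.45  0.18 -0.37  0.   -0.95  2.42]
```

>>> send_rows:
  steps:
    - [[2.3,2.6,0,0,1],[2.3,2.6,0,0,1],[2.3,2.6,0,0,1],[0,0,0,0,1]]

```text
clock: 7.78
position: [458.6, -399.2, 209.6]
ee_rot: [0.979, 0.201, 0.03, 0.024]
contact_force: [0.6, -0.1, 0.8]
gripper_width: 85.6
```

```bash
python3 -c "
from h import *
st()"
```

```text
t 7.78 p [ 458.6 -399.2  209.6] x [0.917 0.395 0.049] y [ 0.392 -0.918  0.059] z [ 0.068 -0.034 -0.997] w 85.6 F [ 0.6 -0.1  0.8] q [-0.45  0.34 -0.13  0.   -1.03  2.42]
```

>>> send_rows:
  steps:
    - [[0,0,3.5,0,1],[0,0,3.5,0,1],[0,0,3.5,0,1],[0,0,0,0,1]]

```text
clock: 8.12
position: [469.4, -406.3, 105.0]
ee_rot: [0.979, 0.201, 0.034, 0.027]
contact_force: [-1.5, 0.6, -1.2]
gripper_width: 85.4
```

```bash
python3 -c "
from h import *
st()"
```

```text
t 8.12 p [ 469.4 -406.3  105. ] x [0.917 0.395 0.055] y [ 0.391 -0.918  0.067] z [ 0.077 -0.04  -0.996] w 85.4 F [-1.5  0.6 -1.2] q [-0.45  0.45 -0.23  0.   -0.8   2.43]
```

>>> send_rows:
  steps:
    - [[0,0,-1.5,0,1],[0,0,-1.5,0,1],[0,0,-1.5,0,1],[0,0,-1.5,0,1],[0,0,-1.5,0,1],[0,0,-1.5,0,1],[0,0,-1.5,0,1],[0,0,-1.5,0,1],[0,0,0,0,1],[0,0,0,0,1]]

```text
clock: 8.95
position: [456.3, -403.7, 243.9]
ee_rot: [0.978, 0.201, 0.035, 0.031]
contact_force: [0.2, 1.2, -0.8]
gripper_width: 85.2
```

```bash
python3 -c "
from h import *
st()"
```

```text
t 8.95 p [ 456.3 -403.7  243.9] x [0.916 0.396 0.055] y [ 0.392 -0.917  0.075] z [ 0.08  -0.047 -0.996] w 85.2 F [ 0.2  1.2 -0.8] q [-0.46  0.3  -0.09  0.01 -1.09  2.43]
```

>>> send_rows:
  steps:
    - [[1.5,-3.6,0,0,1],[1.5,-3.6,0,0,1],[1.5,-3.6,0,0,1],[1.5,-3.6,0,0,1],[1.5,-3.6,0,0,1],[1.5,-3.6,0,0,1]]

```text
clock: 9.45
position: [452.4, -169.2, 231.7]
ee_rot: [0.98, 0.194, 0.035, 0.033]
contact_force: [0.5, 0.2, -0.3]
gripper_width: 85.2
```

```bash
python3 -c "
from h import *
st()"
```

```text
t 9.45 p [ 452.4 -169.2  231.7] x [0.922 0.383 0.055] y [ 0.379 -0.922  0.078] z [ 0.08  -0.051 -0.995] w 85.2 F [ 0.5  0.2 -0.3] q [ 0.01  0.09 -0.41  0.06 -0.99  1.92]
```

>>> send_rows:
  steps:
    - [[-1.5,3.6,0,0,1],[-1.5,3.6,0,0,1],[-1.5,3.6,0,0,1],[-1.5,3.6,0,0,1],[-1.5,3.6,0,0,1],[-1.5,3.6,0,0,1]]

```text
clock: 9.95
position: [468.5, -376.7, 242.8]
ee_rot: [0.972, 0.229, 0.035, 0.029]
contact_force: [1.1, 0.6, -0.0]
gripper_width: 85.3
```

```bash
python3 -c "
from h import *
st()"
```

```text
t 9.95 p [ 468.5 -376.7  242.8] x [0.893 0.447 0.054] y [ 0.443 -0.894  0.073] z [ 0.081 -0.041 -0.996] w 85.3 F [ 1.1  0.6 -0. ] q [-0.4   0.29 -0.11  0.01 -1.08  2.43]
```

>>> send_rows:
  steps:
    - [[-2.0,-2.3,0,0,1],[-2.0,-2.3,0,0,1],[-2.0,-2.3,0,0,1],[-2.0,-2.3,0,0,1],[-2.0,-2.3,0,0,1],[-2.0,-2.3,0,0,1]]

```text
clock: 10.45
position: [298.2, -314.0, 214.7]
ee_rot: [0.974, 0.224, 0.026, 0.025]
contact_force: [-0.1, 0.6, 0.1]
gripper_width: 85.6
```

```bash
python3 -c "
from h import *
st()"
```

```text
t 10.45 p [ 298.2 -314.   214.7] x [0.898 0.438 0.04 ] y [ 0.435 -0.898  0.06 ] z [ 0.062 -0.037 -0.997] w 85.6 F [-0.1  0.6  0.1] q [-0.43  0.03 -0.51  0.01 -0.96  2.45]
```

>>> send_rows:
  steps:
    - [[0,0,3.5,0,1],[0,0,3.5,0,1],[0,0,0,0,1]]

```text
clock: 10.7
position: [296.0, -314.2, 146.2]
ee_rot: [0.974, 0.223, 0.029, 0.027]
contact_force: [-0.6, 0.1, -1.4]
gripper_width: 85.4
```

```bash
python3 -c "
from h import *
st()"
```

```text
t 10.7 p [ 296.  -314.2  146.2] x [0.899 0.436 0.045] y [ 0.432 -0.899  0.065] z [ 0.069 -0.039 -0.997] w 85.4 F [-0.6  0.1 -1.4] q [-0.43  0.11 -0.62  0.01 -0.76  2.44]
```

>>> send_rows:
  steps:
    - [[0,0,-3.5,0,1],[0,0,-3.5,0,1],[0,0,0,0,1]]

```text
clock: 10.95
position: [288.3, -311.0, 217.6]
ee_rot: [0.974, 0.223, 0.024, 0.024]
contact_force: [0.4, -0.0, 1.5]
gripper_width: 85.1
```

```bash
python3 -c "
from h import *
st()"
```

```text
t 10.95 p [ 288.3 -311.   217.6] x [0.899 0.436 0.036] y [ 0.434 -0.899  0.057] z [ 0.057 -0.036 -0.998] w 85.1 F [ 0.4 -0.   1.5] q [-0.43  0.01 -0.52  0.01 -0.98  2.45]
```

>>> send_rows:
  steps:
    - [[0,0,0,0,1],[0,0,0,0,1],[0,0,0,0,1],[0,0,0,0,1],[0,0,0,0,1],[0,0,0,0,1],[0,0,0,0,1],[0,0,0,0,1],[0,0,0,0,1],[0,0,0,0,1]]

```text
clock: 11.78
position: [288.2, -311.1, 219.0]
ee_rot: [0.974, 0.223, 0.023, 0.024]
contact_force: [-0.6, -0.4, 0.1]
gripper_width: 85.1
```

```bash
python3 -c "
from h import *
st()"
```

```text
t 11.78 p [ 288.2 -311.1  219. ] x [0.899 0.437 0.035] y [ 0.434 -0.899  0.056] z [ 0.056 -0.036 -0.998] w 85.1 F [-0.6 -0.4  0.1] q [-0.43  0.01 -0.51  0.01 -0.98  2.45]
```

>>> send_rows:
  steps:
    - [[0,0,-4,0,1],[0,0,-4,0,1],[0,0,-4,0,1],[0,0,-4,0,1],[0,0,0,0,1]]

```text
clock: 12.2
position: [276.7, -304.8, 382.1]
ee_rot: [0.974, 0.223, 0.018, 0.02]
contact_force: [0.6, -0.4, 0.1]
gripper_width: 85.7
```

>>> send_rows:
  steps:
    - [[0,0,1.7,0,1],[0,0,1.7,0,1],[0,0,1.7,0,1],[0,0,1.7,0,1],[0,0,1.7,0,1],[0,0,1.7,0,1],[0,0,1.7,0,1],[0,0,1.7,0,1],[0,0,1.7,0,1],[0,0,1.7,0,1]]

```text
clock: 13.03
position: [290.0, -313.4, 212.9]
ee_rot: [0.974, 0.223, 0.027, 0.028]
contact_force: [-0.0, 0.4, 0.7]
gripper_width: 85.3
```

```bash
python3 -c "
from h import *
st()"
```

```text
t 13.03 p [ 290.  -313.4  212.9] x [0.899 0.436 0.041] y [ 0.433 -0.899  0.067] z [ 0.066 -0.042 -0.997] w 85.3 F [-0.   0.4  0.7] q [-0.43  0.02 -0.53  0.01 -0.95  2.45]
```

>>> send_rows:
  steps:
    - [[1.3,1.5,0,0,1],[1.3,1.5,0,0,1],[1.3,1.5,0,0,1],[1.3,1.5,0,0,1],[1.3,1.5,0,0,1],[1.3,1.5,0,0,1],[1.3,1.5,0,0,1],[1.3,1.5,0,0,1],[1.3,1.5,0,0,1]]

```text
clock: 13.78
position: [453.0, -383.3, 215.4]
ee_rot: [0.975, 0.222, 0.021, 0.022]
contact_force: [-0.1, -0.1, 0.2]
gripper_width: 85.5
```

```bash
python3 -c "
from h import *
st()"
```

```text
t 13.78 p [ 453.  -383.3  215.4] x [0.9   0.434 0.032] y [ 0.432 -0.9    0.052] z [ 0.051 -0.033 -0.998] w 85.5 F [-0.1 -0.1  0.2] q [-0.42  0.31 -0.15  0.01 -1.05  2.44]
```

>>> send_rows:
  steps:
    - [[-2.0,-2.3,0,0,1],[-2.0,-2.3,0,0,1],[-2.0,-2.3,0,0,1],[-2.0,-2.3,0,0,1],[-2.0,-2.3,0,0,1],[-2.0,-2.3,0,0,1]]

```text
clock: 14.28
position: [289.6, -313.1, 194.7]
ee_rot: [0.974, 0.224, 0.017, 0.02]
contact_force: [0.9, -0.2, 0.4]
gripper_width: 85.3
```

```bash
python3 -c "
from h import *
st()"
```

```text
t 14.28 p [ 289.6 -313.1  194.7] x [0.899 0.437 0.025] y [ 0.435 -0.899  0.046] z [ 0.043 -0.031 -0.999] w 85.3 F [ 0.9 -0.2  0.4] q [-0.43  0.05 -0.54  0.01 -0.93  2.45]
```

>>> send_rows:
  steps:
    - [[1.3,1.5,0,0,1],[1.3,1.5,0,0,1],[1.3,1.5,0,0,1],[1.3,1.5,0,0,1],[1.3,1.5,0,0,1],[1.3,1.5,0,0,1],[1.3,1.5,0,0,1],[1.3,1.5,0,0,1],[1.3,1.5,0,0,1]]

```text
clock: 15.03
position: [453.9, -383.6, 197.8]
ee_rot: [0.975, 0.222, 0.015, 0.016]
contact_force: [0.1, 0.4, 0.1]
gripper_width: 85.4
```

>>> send_rows:
  steps:
    - [[-2.0,-2.3,0,0,1],[-2.0,-2.3,0,0,1],[-2.0,-2.3,0,0,1],[-2.0,-2.3,0,0,1],[-2.0,-2.3,0,0,1],[-2.0,-2.3,0,0,1]]

```text
clock: 15.53
position: [300.1, -317.6, 180.9]
ee_rot: [0.974, 0.224, 0.012, 0.016]
contact_force: [-0.0, -0.3, 0.9]
gripper_width: 85.7
```

>>> send_rows:
  steps:
    - [[1.3,1.5,0,0,1],[1.3,1.5,0,0,1],[1.3,1.5,0,0,1],[1.3,1.5,0,0,1],[1.3,1.5,0,0,1],[1.3,1.5,0,0,1],[1.3,1.5,0,0,1],[1.3,1.5,0,0,1],[1.3,1.5,0,0,1]]

```text
clock: 16.28
position: [474.3, -391.8, 181.4]
ee_rot: [0.975, 0.223, 0.01, 0.013]
contact_force: [-0.5, -0.5, -0.1]
gripper_width: 85.6
```

```bash
python3 -c "
from h import *
st()"
```

```text
t 16.28 p [ 474.3 -391.8  181.4] x [0.9   0.436 0.014] y [ 0.435 -0.9    0.03 ] z [ 0.026 -0.021 -0.999] w 85.6 F [-0.5 -0.5 -0.1] q [-0.42  0.39 -0.12  0.01 -1.03  2.44]
```

>>> send_rows:
  steps:
    - [[-2.0,-2.3,0,0,1],[-2.0,-2.3,0,0,1],[-2.0,-2.3,0,0,1],[-2.0,-2.3,0,0,1],[-2.0,-2.3,0,0,1],[0,0,0,0,1]]

```text
clock: 16.78
position: [349.8, -338.1, 165.6]
ee_rot: [0.974, 0.225, 0.008, 0.012]
contact_force: [-0.8, -0.1, 0.2]
gripper_width: 85.5
```

>>> send_rows:
  steps:
    - [[1.3,1.4,0,0,1],[1.3,1.4,0,0,1],[1.3,1.4,0,0,1],[1.3,1.4,0,0,1],[1.3,1.4,0,0,1],[1.3,1.4,0,0,1],[1.3,1.4,0,0,1],[1.3,1.4,0,0,1],[1.3,1.4,0,0.015,1],[1.3,1.4,0,0.015,1]]

```text
clock: 17.62
position: [554.6, -417.9, 167.5]
ee_rot: [0.977, 0.21, 0.011, 0.014]
contact_force: [1.2, -0.4, 0.1]
gripper_width: 85.6
```

```bash
python3 -c "
from h import *
go(511,-376.7,80,np.radians(24.3))"
```

```text
t 17.62 p [ 554.6 -417.9  167.5] x [0.911 0.412 0.015] y [ 0.411 -0.911  0.032] z [ 0.027 -0.023 -0.999] w 85.6 F [ 1.2 -0.4  0.1] q [-0.41  0.53  0.08  0.01 -1.08  2.4 ]
yaw 0.424 tool move cm [-2.41 -5.82  8.53] turn 0.0
```

>>> send_rows:
  steps:
    - [[-0.6,-1.45,1.2,0,1],[-0.6,-1.45,1.2,0,1],[-0.6,-1.45,1.2,0,1],[-0.6,-1.45,1.2,0,1],[0,0,1.2,0,1],[0,0,1.2,0,1],[0,0,1.2,0,1],[0,0,0,0,1],[0,0,0,0,1]]

```text
clock: 18.37
position: [536.7, -385.0, 67.5]
ee_rot: [0.977, 0.212, 0.014, 0.018]
contact_force: [-0.5, -0.4, 0.3]
gripper_width: 85.6
```

```bash
python3 -c "
from h import *
go(511,-376.7,18,np.radians(24.3))"
```

```text
t 18.37 p [ 536.7 -385.    67.5] x [0.91  0.415 0.019] y [ 0.414 -0.909  0.041] z [ 0.034 -0.029 -0.999] w 85.6 F [-0.5 -0.4  0.3] q [-0.37  0.57 -0.14  0.02 -0.82  2.36]
yaw 0.428 tool move cm [-2.09 -2.02  4.84] turn 0.004
```

>>> send_rows:
  steps:
    - [[-0.7,-0.7,0,0,1],[-0.7,-0.7,0,0,1],[-0.7,-0.6,0,0,1],[0,0,0,0,1],[0,0,1.0,0,1],[0,0,1.0,0,1],[0,0,1.0,0,1],[0,0,0,0,1]]

```text
clock: 19.03
position: [511.4, -377.3, 36.6]
ee_rot: [0.977, 0.212, 0.017, 0.02]
contact_force: [0.2, -0.3, -0.4]
gripper_width: 85.8
```

```bash
python3 -c "
from h import *
go(511,-376.7,18,np.radians(24.3))"
```

```text
t 19.03 p [ 511.4 -377.3   36.6] x [0.91  0.415 0.024] y [ 0.414 -0.909  0.046] z [ 0.041 -0.032 -0.999] w 85.8 F [ 0.2 -0.3 -0.4] q [-0.37  0.57 -0.24  0.02 -0.71  2.36]
yaw 0.428 tool move cm [-0.06 -0.16  1.85] turn 0.004
```

>>> send_rows:
  steps:
    - [[0,-0.1,0.8,0,1],[0,0,0.8,0,1],[0,0,0,0,0],[0,0,0,0,0],[0,0,0,0,0],[0,0,0,0,0],[0,0,0,0,0],[0,0,0,0,0]]

```text
clock: 19.7
position: [511.9, -376.9, 18.0]
ee_rot: [0.977, 0.212, 0.015, 0.019]
contact_force: [0.5, -0.8, -2.3]
gripper_width: 33.6
```

```bash
python3 -c "
from h import *
go(511,-376.7,18,np.radians(24.3))"
```

```text
t 19.7 p [ 511.9 -376.9   18. ] x [0.91  0.415 0.022] y [ 0.414 -0.909  0.044] z [ 0.038 -0.031 -0.999] w 33.6 F [ 0.5 -0.8 -2.3] q [-0.37  0.6  -0.25  0.02 -0.68  2.35]
yaw 0.428 tool move cm [-0.07 -0.06 -0.  ] turn 0.004
```

>>> send_rows:
  steps:
    - [[0,0,-1.2,0,0],[0,0,-1.2,0,0],[0,0,-1.2,0,0],[0,0,-1.2,0,0],[0,0,-1.2,0,0],[0,0,-1.2,0,0],[0,0,-1.2,0,0],[0,0,-1.2,0,0],[0,0,-1.2,0,0],[0,0,-1.2,0,0]]

```text
clock: 20.53
position: [497.9, -367.7, 136.5]
ee_rot: [0.978, 0.21, 0.007, 0.01]
contact_force: [0.3, -0.2, -4.8]
gripper_width: 33.2
```

>>> send_rows:
  steps:
    - [[0,0,-1.2,0,0],[0,0,-1.2,0,0],[0,0,-1.2,0,0],[0,0,-0.8,0.08,0],[0,0,0,0.09,0],[0,0,0,0.09,0],[0,0,0,0.09,0],[0,0,0,0.09,0],[0,0,0,0.09,0],[0,0,0,0,0]]

```text
clock: 21.37
position: [490.0, -361.8, 183.9]
ee_rot: [0.998, -0.068, 0.007, 0.002]
contact_force: [0.2, -0.1, -5.1]
gripper_width: 33.5
```

```bash
python3 - <<'E'
from h import *
go(515,5,215,np.radians(-6))
f=np.load("top0.npz"); im,d=f["im"],f["d"]; C=cam("top"); w=cloud(d,C); z=w[...,2]
V,U=np.mgrid[:420,:560]
# edge points of walls tops
def line(m,n):
    p=w[m][:,:2].astype(np.float32); l=cv2.fitLine(p,cv2.DIST_HUBER,0,.01,.01).ravel(); print(n,len(p),l[2:],np.degrees(np.arctan2(l[1],l[0])))
hi=(z>88)&(z<104)
line(hi&(U>325)&(U<345)&(V>145)&(V<225),"-y wall")
line(hi&(V>225)&(V<245)&(U>240)&(U<322),"-x wall")
line(hi&(V>118)&(V<142)&(U>250)&(U<332),"+x wall")
E
```

```text
t 21.37 p [ 490.  -361.8  183.9] x [ 0.991 -0.136  0.014] y [-0.136 -0.991  0.004] z [ 0.013 -0.006 -1.   ] w 33.5 F [ 0.2 -0.1 -5.1] q [-0.37  0.39 -0.11  0.   -1.06  1.8 ]
yaw -0.136 tool move cm [ -2.47 -36.66  -3.3 ] turn -0.032
-y wall 243 [ 634.84686 -118.79298] -6.5138125
-x wall 234 [ 5.3239465e+02 -2.3838663e-01] 83.44618
+x wall 299 [756.4844   -21.240145] 83.54518
```

>>> send_rows:
  steps:
    - [[-0.25,-2.6,-0.4,0,0],[-0.25,-2.6,-0.4,0,0],[-0.25,-2.6,-0.4,0,0],[-0.25,-2.6,-0.4,0,0],[-0.25,-2.6,-0.4,0,0],[-0.25,-2.6,-0.4,0,0],[-0.25,-2.6,-0.4,0,0],[-0.25,-2.6,-0.4,0,0],[-0.25,-2.6,-0.4,0,0],[-0.25,-2.6,-0.4,0,0]]

```text
clock: 22.2
position: [490.2, -92.0, 220.4]
ee_rot: [0.998, -0.061, 0.001, -0.0]
contact_force: [0.4, 1.1, -5.0]
gripper_width: 33.1
```

>>> send_rows:
  steps:
    - [[-0.25,-2.6,-0.2,-0.01,0],[-0.25,-2.6,-0.2,-0.01,0],[-0.25,-2.6,0,0,0],[-0.25,-2.6,0,0,0],[0,0,0,0,0],[0,0,0,0,0]]

```text
clock: 22.7
position: [487.1, 22.1, 226.1]
ee_rot: [0.999, -0.04, 0.001, -0.003]
contact_force: [-0.6, 0.3, -4.0]
gripper_width: 33.2
```

```bash
python3 - <<'E'
from h import *
im,d,C=shot("wrist","w2.png"); w=cloud(d,C); z=w[...,2]
go(644.7,-6.8,190,np.radians(-6.5))
m=(z>75)&(z<110)
n,l,s,c=cv2.connectedComponentsWithStats(m.astype(np.uint8))
for i in range(1,n):
    if s[i,4]>15: p=w[l==i]; r=cv2.minAreaRect(p[:,:2].astype(np.float32)); print(s[i,4],c[i],np.round(r[0],1),np.round(r[1],1),round(r[2],1),np.nanmedian(p[:,2]),np.nanmax(p[:,2]))
E
```

```text
t 22.75 p [487.3  21.9 226.1] x [ 0.997 -0.082  0.002] y [-0.082 -0.997 -0.006] z [ 0.003  0.005 -1.   ] w 33.0 F [ 0.2  0.  -5.1] q [ 0.38  0.15 -0.33 -0.   -1.09  1.12]
yaw -0.082 tool move cm [15.91  1.6   3.64] turn 0.032
147 [300.02721088   4.52380952] [641.8  -5.5] [11.4  4.6] 80.4 86.46851709783675 93.01545785097528
1117 [445.32497762  26.80304387] [ 616.3 -116.1] [ 7.4 42.8] 84.1 93.60675234442084 99.354684028919
```

View pics/w2.png

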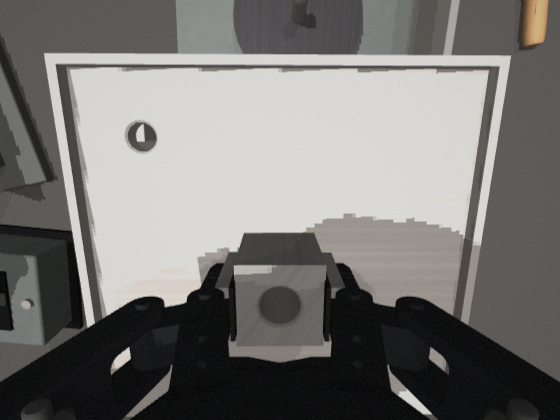

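```bash
python3 - <<'E'
from h import *
C=cam("wrist"); s=arm.read_state(); A=R.from_quat(s["ee_rot"]).as_matrix(); p=np.array(s["position"])
im=cv2.imread("pics/w2.png"); g=cv2.cvtColor(im,cv2.COLOR_BGR2GRAY)
for n,(a,b,c,d),h in [("bore",(240,340,268,342),32),("hole",(115,170,110,160),-8)]:
    sub=g[c:d,a:b]; t=np.percentile(sub,50)
    _,m=cv2.threshold(sub,0,255,cv2.THRESH_BINARY_INV+cv2.THRESH_OTSU)
    cs,_=cv2.findContours(m,cv2.RETR_EXTERNAL,cv2.CHAIN_APPROX_NONE)
    for q in cs:
        if 150<cv2.contourArea(q)<2500 and len(q)>5:
            e=cv2.fitEllipse(q); u,v=e[0][0]+a,e[0][1]+c; w=ray(C,u,v,p[2]+h); print(n,np.round([u,v],1),np.round(e[1],1),"tool",np.round(A.T@(w-p),1))
E
```

```text
bore [279.4 304.9] [36.7 41.3] tool [ -0.3   0.1 -32. ]
bore [331.5 308. ] [17.1 85.6] tool [ -1.5  20.1 -32.1]
hole [141.4 136.3] [27.3 30.6] tool [ 61.1 -62.4   8.5]
```

>>> send_rows:
  steps:
    - [[1.6,0.15,0,0.016,0],[1.6,0.15,0,0.016,0],[1.6,0.15,0,0,0],[1.6,0.15,0,0,0],[1.6,0.15,0,0,0],[1.6,0.15,0,0,0],[1.6,0.15,0,0,0],[1.6,0.15,0,0,0],[1.4,0.15,0,0,0],[0,0,0,0,0]]

```text
clock: 23.58
position: [627.8, -18.3, 222.6]
ee_rot: [0.998, -0.057, -0.004, -0.003]
contact_force: [0.7, 0.1, -5.1]
gripper_width: 33.4
```

```bash
python3 - <<'E'
from h import *
go(645,-6.5,130,np.radians(-6.5))
im,d,C=shot("wrist","w3.png"); im,d,C=shot("side","s3.png")
E
```

```text
t 23.58 p [627.8 -18.3 222.6] x [ 0.993 -0.114 -0.007] y [-0.114 -0.993 -0.005] z [-0.007  0.005 -1.   ] w 33.4 F [ 0.7  0.1 -5.1] q [ 0.22  0.4   0.01 -0.01 -1.19  1.23]
yaw -0.114 tool move cm [ 1.64 -1.32  9.26] turn -0.001
```

>>> send_rows:
  steps:
    - [[0.8,-0.6,1.0,0,0],[0.8,-0.6,1.5,0,0],[0,0,1.5,0,0],[0,0,1.5,0,0],[0,0,1.5,0,0],[0,0,1.2,0,0],[0,0,0,0,0],[0,0,0,0,0]]

```text
clock: 24.35
position: [639.7, -4.9, 130.3]
ee_rot: [0.998, -0.056, -0.008, -0.003]
contact_force: [-0.2, -0.4, -4.5]
gripper_width: 33.4
```

```bash
python3 - <<'E'
from h import *
go(645,-6.5,118,np.radians(-6.5))
E
```

```text
t 24.35 p [639.7  -4.9 130.3] x [ 0.994 -0.112 -0.016] y [-0.112 -0.994 -0.005] z [-0.016  0.007 -1.   ] w 33.4 F [-0.2 -0.4 -4.5] q [ 0.24  0.5  -0.07 -0.01 -1.02  1.23]
yaw -0.112 tool move cm [0.56 0.11 1.22] turn 0.001
```

>>> send_rows:
  steps:
    - [[0.5,0.1,0,0,0],[0.1,0,0,0,0],[0,0,0.8,0,0],[0,0,0.6,0,0],[0,0,0,0,0]]

```text
clock: 24.77
position: [647.8, -5.6, 117.0]
ee_rot: [0.998, -0.055, -0.006, -0.003]
contact_force: [-0.2, 0.3, -5.4]
gripper_width: 33.0
```

```bash
python3 - <<'E'
from h import *
go(645,-6.5,95,np.radians(-6.5))
E
```

```text
t 24.77 p [647.8  -5.6 117. ] x [ 0.994 -0.11  -0.012] y [-0.111 -0.994 -0.006] z [-0.011  0.007 -1.   ] w 33.0 F [-0.2  0.3 -5.4] q [ 0.24  0.52 -0.07 -0.01 -0.99  1.23]
yaw -0.111 tool move cm [-0.24  0.13  2.21] turn 0.003
```

>>> send_rows:
  steps:
    - [[-0.2,0.1,0,0,0],[0,0,0,0,0],[0,0,0.6,0,0],[0,0,0.6,0,0],[0,0,0.6,0,0],[0,0,0,0,0]]

```text
clock: 25.27
position: [645.4, -6.5, 98.2]
ee_rot: [0.998, -0.055, -0.005, -0.004]
contact_force: [-0.6, 0.1, -5.1]
gripper_width: 32.9
```

```bash
python3 - <<'E'
from h import *
go(645,-6.5,80,np.radians(-6.5))
E
```

```text
t 25.27 p [645.4  -6.5  98.2] x [ 0.994 -0.111 -0.01 ] y [-0.111 -0.994 -0.007] z [-0.009  0.008 -1.   ] w 32.9 F [-0.6  0.1 -5.1] q [ 0.24  0.54 -0.09 -0.01 -0.95  1.23]
yaw -0.111 tool move cm [-0.02  0.02  1.82] turn 0.002
```

>>> send_rows:
  steps:
    - [[0,0,0.6,0,0],[0,0,0.6,0,0],[0,0,0.6,0,0],[0,0,0,0,0],[0,0,0.6,0,0],[0,0,0.6,0,0],[0,0,0,0,0]]

```text
clock: 25.85
position: [645.0, -6.3, 64.2]
ee_rot: [0.998, -0.055, -0.005, -0.003]
contact_force: [-0.6, 0.3, -6.2]
gripper_width: 33.3
```

```bash
python3 - <<'E'
from h import *
go(645,-6.5,60,np.radians(-6.5))
E
```

```text
t 25.85 p [645.   -6.3  64.2] x [ 0.994 -0.111 -0.011] y [-0.111 -0.994 -0.006] z [-0.01   0.007 -1.   ] w 33.3 F [-0.6  0.3 -6.2] q [ 0.24  0.57 -0.13 -0.01 -0.88  1.23]
yaw -0.111 tool move cm [0.01 0.02 0.42] turn 0.003
```

>>> send_rows:
  steps:
    - [[0,0,0.4,0,0],[0,0,0.1,0,0],[0,0,0,0,1],[0,0,0,0,1],[0,0,0,0,1],[0,0,0,0,1],[0,0,0,0,1],[0,0,0,0,1],[0,0,-1,0,1],[0,0,-1,0,1]]

```text
clock: 26.68
position: [649.0, -6.4, 84.4]
ee_rot: [0.999, -0.054, -0.001, -0.003]
contact_force: [1.2, -0.5, -0.7]
gripper_width: 85.6
```

>>> send_rows:
  steps:
    - [[0,0,-1.5,0,1],[0,0,-1.5,0,1],[0,0,-2,0,1],[0,0,-2,0,1],[0,0,-2,0,1],[0,0,-2,0,1],[0,0,-2,0,1],[0,0,-2,0,1],[0,0,0,0,1]]

```text
clock: 27.43
position: [649.8, -8.2, 254.2]
ee_rot: [0.999, -0.054, 0.005, -0.004]
contact_force: [-0.8, -0.2, 1.2]
gripper_width: 85.7
```

```bash
python3 - <<'E'
from h import *
go(464,-157,200)
im,d,C=shot("wrist","w4.png"); w=cloud(d,C); z=w[...,2]
for n,m in [("hub",(z>80)&(z<97)&(abs(w[...,0]-645)<25)&(abs(w[...,1]+6)<25)),("rim/plate",(z>42)&(z<66)&(abs(w[...,0]-645)<108)&(abs(w[...,1]+6)<108))]:
    p=w[m]; r=cv2.minAreaRect(p[:,:2].astype(np.float32)); print(n,len(p),np.round(r[0],1),np.round(r[1],1),round(r[2],1),np.nanmedian(p[:,2]))
p=w[m&(z<56)]; q=np.linalg.lstsq(np.c_[p[:,0]-645,p[:,1]+6,np.ones(len(p))],p[:,2],rcond=None)[0]; print("plane",q)
im,d,C=shot("top"); w=cloud(d,C); z=w[...,2]; np.savez("top1.npz",im=im,d=d)
V,U=np.mgrid[:420,:560]
m=(z>18)&(z<45)&(V>245)&(V<300)&(U>180)&(U<400)
n,l,s,c=cv2.connectedComponentsWithStats(m.astype(np.uint8))
for i in range(1,n):
    if s[i,4]>60: p=w[l==i]; r=cv2.minAreaRect(p[:,:2].astype(np.float32)); print("rock",s[i,4],np.round(c[i]),np.round(r[0],1),np.round(r[1],1),round(r[2],1))
E
```

```text
t 27.43 p [649.8  -8.2 254.2] x [ 0.994 -0.107  0.01 ] y [-0.107 -0.994 -0.008] z [ 0.011  0.007 -1.   ] w 85.7 F [-0.8 -0.2  1.2] q [ 0.23  0.41  0.1  -0.   -1.25  1.23]
yaw -0.108 tool move cm [-16.93  16.83   5.12] turn None
hub 1261 [645.3  -5.8] [33.8 34. ] 83.7 92.23986088829042
rim/plate 31898 [645.1  -7.9] [213.7 217.4] 88.3 52.542379494324024
plane [4.64737619e-04 7.89436615e-04 5.23271670e+01]
rock 417 [302. 263.] [461.  -48.1] [40.  60.5] 80.7
rock 411 [350. 264.] [ 461.3 -158.5] [38.8 59. ] 82.8
rock 424 [253. 276.] [433.2  65.6] [39.5 59.6] 74.3
```

>>> send_rows:
  steps:
    - [[-1.7,1.7,0.8,0,1],[-1.7,1.7,0.8,0,1],[-1.7,1.7,0.8,0,1],[-1.7,1.7,0.8,0,1],[-1.7,1.7,0.8,0,1],[-1.7,1.7,0.8,0,1],[-1.7,1.7,0.8,0,1],[-1.7,1.7,0.8,0,1],[-1.7,1.7,0.8,0,1],[-1.7,1.7,0.8,0,1]]

```text
clock: 28.37
position: [447.7, -160.6, 155.9]
ee_rot: [0.999, -0.052, -0.006, -0.004]
contact_force: [1.0, -0.6, -0.1]
gripper_width: 85.5
```

```bash
cat >> h.py <<'E'
def blobs(w,zlo,zhi,x,y,rad,amin=100):
    z=w[...,2]; m=(z>zlo)&(z<zhi)&(abs(w[...,0]-x)<rad)&(abs(w[...,1]-y)<rad)
    n,l,s,c=cv2.connectedComponentsWithStats(m.astype(np.uint8))
    for i in range(1,n):
        if s[i,4]>amin:
            p=w[l==i]; r=cv2.minAreaRect(p[:,:2].astype(np.float32)); (a,b),g=r[1],r[2]
            g=g if a>b else g-90
            print("blob",s[i,4],np.round(c[i]),"c",np.round(r[0],1),"size",np.round([max(a,b),min(a,b)],1),"longyaw",round(g,1),"zmed/max",np.round([np.nanmedian(p[:,2]),np.nanpercentile(p[:,2],98)],1))
E
python3 - <<'E'
from h import *
go(461,-158,100,np.radians(-7))
im,d,C=shot("wrist","w5.png"); w=cloud(d,C); blobs(w,12,45,461,-158,70)
im,d,C=shot("top"); w=cloud(d,C); blobs(w,18,45,440,0,300,60)
E
```

```text
t 28.37 p [ 447.7 -160.6  155.9] x [ 0.994 -0.104 -0.013] y [-0.104 -0.995 -0.008] z [-0.012  0.009 -1.   ] w 85.5 F [ 1.  -0.6 -0.1] q [-0.01  0.21 -0.44 -0.01 -0.93  1.48]
yaw -0.104 tool move cm [ 1.37 -0.35  5.58] turn 0.018
blob 202 [206. 117.] c [ 522.2 -107.6] size [17.6  7. ] longyaw -34.7 zmed/max [27.2 44.2]
blob 2829 [275. 185.] c [ 463.  -157.6] size [59.3 37.4] longyaw -2.8 zmed/max [32.5 35. ]
blob 433 [382. 165.] c [ 674.9 -236.7] size [131.5  41.7] longyaw 2.9 zmed/max [20.9 25.9]
blob 388 [199. 266.] c [454.3 189.1] size [59.5 38.3] longyaw 25.5 zmed/max [33.2 39. ]
blob 139 [154. 293.] c [391.3 289.5] size [108.1  11.5] longyaw -4.8 zmed/max [31.8 44.3]
```

>>> send_rows:
  steps:
    - [[0.8,-0.2,1.5,-0.03,1],[0.8,-0.2,1.5,0,1],[0,0,1.8,0,1],[0,0,1.8,0,1],[0,0,1.8,0,1],[0,0,1.6,0,1],[0,0,0,0,1],[0,0,0,0,1]]

```text
clock: 29.13
position: [459.8, -156.9, 49.0]
ee_rot: [0.999, -0.039, -0.01, -0.005]
contact_force: [0.2, -1.2, 0.2]
gripper_width: 85.6
```

```bash
python3 - <<'E'
from h import *
go(463,-157.6,6,np.radians(-4))
E
```

```text
t 29.13 p [ 459.8 -156.9   49. ] x [ 0.997 -0.077 -0.021] y [-0.077 -0.997 -0.008] z [-0.02  0.01 -1.  ] w 85.6 F [ 0.2 -1.2  0.2] q [-0.    0.39 -0.54 -0.02 -0.67  1.51]
yaw -0.077 tool move cm [0.41 0.08 4.29] turn -0.007
```

>>> send_rows:
  steps:
    - [[0.4,0.1,1.4,0,1],[0,0,1.4,0,1],[0,0,1.4,0,1],[0,0,0,0,0],[0,0,0,0,0],[0,0,0,0,0],[0,0,0,0,0],[0,0,0,0,0],[0,0,-0.5,0,0],[0,0,-1.5,0,0]]

```text
clock: 29.97
position: [468.5, -157.4, 32.8]
ee_rot: [0.999, -0.037, -0.006, -0.004]
contact_force: [0.3, 0.2, -1.4]
gripper_width: 38.6
```

>>> send_rows:
  steps:
    - [[0,0,-2,0,0],[0,0,-2,0,0],[0,0,-2,0,0],[0,0,-2,0,0],[0,0,-2,0,0],[1.5,-1.5,-2,0,0],[2,-1.5,-1,0,0],[2,-1.5,0,0,0],[2,-1.5,0,0,0],[2,-1.5,0,0.02,0]]

```text
clock: 30.8
position: [567.7, -90.9, 180.4]
ee_rot: [0.999, -0.051, -0.001, -0.006]
contact_force: [0.1, -0.5, -1.1]
gripper_width: 38.6
```

```bash
python3 - <<'E'
from h import *
go(672.6,-57.4,150,np.radians(-6.5))
E
```

```text
t 30.8 p [567.7 -90.9 180.4] x [ 0.995 -0.102 -0.003] y [-0.102 -0.995 -0.011] z [-0.002  0.011 -1.   ] w 38.6 F [ 0.1 -0.5 -1.1] q [ 0.12  0.34 -0.19 -0.01 -1.04  1.36]
yaw -0.102 tool move cm [10.1  -4.37  3.06] turn 0.012
```

>>> send_rows:
  steps:
    - [[2.0,-0.9,0.3,0.01,0],[2.0,-0.9,0.3,0,0],[2.0,-0.9,0.3,0,0],[2.0,-0.9,0.3,0,0],[1.6,-0.8,0.8,0,0],[0,0,1,0,0],[0,0,1.5,0,0],[0,0,1.5,0,0],[0,0,0,0,0]]

```text
clock: 31.55
position: [673.8, -51.3, 123.5]
ee_rot: [0.998, -0.055, 0.001, -0.007]
contact_force: [-1.4, 0.6, -1.9]
gripper_width: 38.9
```

```bash
python3 - <<'E'
from h import *
go(672.6,-57.4,60,np.radians(-6.5))
E
```

```text
t 31.55 p [673.8 -51.3 123.5] x [ 0.994 -0.11   0.002] y [-0.11  -0.994 -0.014] z [ 0.003  0.014 -1.   ] w 38.9 F [-1.4  0.6 -1.9] q [ 0.16  0.55  0.01 -0.02 -1.02  1.31]
yaw -0.11 tool move cm [-0.07  0.71  6.34] turn 0.003
```

>>> send_rows:
  steps:
    - [[0,0.7,0.5,0,0],[0,0,1.2,0,0],[0,0,1.2,0,0],[0,0,1.2,0,0],[0,0,0,0,0],[0,0,1.1,0,0],[0,0,0.5,0,0],[0,0,0,0,0]]

```text
clock: 32.22
position: [672.3, -59.8, 65.0]
ee_rot: [0.998, -0.056, 0.003, -0.007]
contact_force: [0.4, 0.1, -0.7]
gripper_width: 39.2
```

```bash
python3 - <<'E'
from h import *
go(672.6,-57.4,59,np.radians(-6.5))
E
```

```text
t 32.22 p [672.3 -59.8  65. ] x [ 0.994 -0.112  0.005] y [-0.112 -0.994 -0.015] z [ 0.007  0.014 -1.   ] w 39.2 F [ 0.4  0.1 -0.7] q [ 0.14  0.61 -0.05 -0.02 -0.9   1.32]
yaw -0.112 tool move cm [-0.   -0.23  0.61] turn 0.002
```

>>> send_rows:
  steps:
    - [[0,-0.2,0.4,0,0],[0,0,0,0,0],[0,0,0.15,0,0],[0,0,0,0,0.52],[0,0,0,0,0.55],[0,0,0,0,0.55],[0,0,0,0,0.55],[0,0,-1,0,0.55],[0,0,-1.5,0,0.55],[0,0,-2,0,0.55]]

```text
clock: 33.05
position: [671.8, -59.6, 107.9]
ee_rot: [0.998, -0.055, 0.001, -0.005]
contact_force: [-0.6, -0.5, -0.9]
gripper_width: 47.0
```

>>> send_rows:
  steps:
    - [[0,0,-2,0,0.55],[0,0,-2,0,0.55],[-2,1,-2,0,1],[-2,-0.6,-1.5,0,1],[-2.5,-0.6,0,0,1],[-2.5,-0.6,0,0,1],[-2.5,-0.6,0,0,1],[-2.5,-0.6,0,0,1],[-2.5,-0.6,0,0,1],[0,0,0,0,1]]

```text
clock: 33.88
position: [508.2, -16.3, 197.4]
ee_rot: [0.998, -0.055, 0.011, -0.006]
contact_force: [-0.5, 0.1, -0.2]
gripper_width: 85.2
```

```bash
python3 - <<'E'
from h import *
go(461,-48,120,np.radians(-7))
im,d,C=shot("wrist","w6.png"); w=cloud(d,C); blobs(w,12,45,461,-48,70)
blobs(w,58,110,645,-6,90)
im,d,C=shot("top"); w=cloud(d,C); blobs(w,62,110,645,-6,90,20)
E
```

```text
t 33.88 p [508.2 -16.3 197.4] x [ 0.994 -0.11   0.021] y [-0.109 -0.994 -0.012] z [ 0.022  0.01  -1.   ] w 85.2 F [-0.5  0.1 -0.2] q [ 0.29  0.21 -0.34 -0.   -1.    1.18]
yaw -0.11 tool move cm [-4.51  3.76  7.6 ] turn 0.012
blob 379 [338. 172.] c [528.  -67.8] size [52.1  5.9] longyaw 90.0 zmed/max [23.1 44.6]
blob 2089 [317. 238.] c [461.9 -48.6] size [60.2 41.4] longyaw -4.3 zmed/max [32.5 34.7]
blob 3134 [246.  31.] c [644.4  -5.6] size [34.2 33.7] longyaw 83.8 zmed/max [92.  94.6]
blob 1992 [316.  18.] c [648.1 -56.3] size [39.  24.2] longyaw 77.1 zmed/max [83.7 86.8]
blob 375 [363. 104.] c [588.1 -92.8] size [66.9  4.8] longyaw -5.9 zmed/max [59.3 60.9]
blob 306 [191. 158.] c [557.5  52.1] size [63.9  3.6] longyaw 83.8 zmed/max [59.4 60.8]
blob 428 [308. 172.] c [667.  -60.3] size [61.3 38. ] longyaw -8.3 zmed/max [84.8 90.6]
blob 256 [284. 181.] c [644.7  -6.2] size [35.1 34. ] longyaw -6.5 zmed/max [92.8 96.8]
```

>>> send_rows:
  steps:
    - [[-1.5,1.2,1.5,-0.012,1],[-1.5,1.2,1.7,-0.012,1],[-1.5,1.2,1.7,0,1],[0,0,1.7,0,1],[0,0,1.7,0,1],[0,0,1.7,0,1],[0,0,1.7,0,1],[0,0,1.5,0,1],[0,0,0,0,1]]

```text
clock: 34.73
position: [481.4, -49.1, 64.3]
ee_rot: [0.999, -0.043, 0.022, -0.006]
contact_force: [0.3, -0.2, -0.5]
gripper_width: 85.1
```

```bash
python3 - <<'E'
from h import *
go(462,-48.6,6,np.radians(-5))
E
```

```text
t 34.73 p [481.4 -49.1  64.3] x [ 0.995 -0.085  0.043] y [-0.085 -0.996 -0.014] z [ 0.044  0.01  -0.999] w 85.1 F [ 0.3 -0.2 -0.5] q [ 0.24  0.33 -0.58  0.   -0.62  1.25]
yaw -0.086 tool move cm [-2.19  0.19  5.74] turn 0.002
```

>>> send_rows:
  steps:
    - [[-1.1,0.1,0,0,1],[-1.1,0.1,0,0,1],[0,0,1.4,0,1],[0,0,1.4,0,1],[0,0,1.4,0,1],[0,0,1.3,0,1],[0,0,0,0,1]]

```text
clock: 35.32
position: [469.7, -48.8, 11.5]
ee_rot: [0.999, -0.042, 0.028, -0.007]
contact_force: [-0.8, -0.4, -0.5]
gripper_width: 85.7
```

```bash
python3 - <<'E'
from h import *
go(462,-48.6,6,np.radians(-5))
E
```

```text
t 35.32 p [469.7 -48.8  11.5] x [ 0.995 -0.085  0.056] y [-0.084 -0.996 -0.015] z [ 0.057  0.011 -0.998] w 85.7 F [-0.8 -0.4 -0.5] q [ 0.24  0.41 -0.66  0.01 -0.44  1.24]
yaw -0.085 tool move cm [-0.8   0.06  0.5 ] turn 0.002
```

>>> send_rows:
  steps:
    - [[-0.7,0,0.4,0,1],[0,0,0,0,0],[0,0,0,0,0],[0,0,0,0,0],[0,0,0,0,0],[0,0,0,0,0],[0,0,-0.5,0,0],[0,0,-1.5,0,0],[-1,0,-3,0,0],[-1,0,-3.5,0,0]]

```text
clock: 36.15
position: [436.4, -47.8, 92.1]
ee_rot: [0.999, -0.043, 0.024, -0.005]
contact_force: [0.6, -0.5, -0.8]
gripper_width: 39.1
```

>>> send_rows:
  steps:
    - [[-1,0,-3.5,0,0],[-1,0,-3,0,0],[0,0,0,0,0],[1.3,-0.5,0,0,0],[1.3,-0.5,0,0,0],[1.3,-0.5,0,0,0],[1.3,-0.5,0,0,0],[1.3,-0.5,0,0,0],[1.3,-0.5,0,0,0],[1.3,-0.5,0,0,0]]

```text
clock: 36.98
position: [506.1, -18.8, 169.3]
ee_rot: [0.999, -0.044, 0.027, -0.008]
contact_force: [0.5, 0.6, -1.9]
gripper_width: 39.2
```

```bash
python3 - <<'E'
from h import *
go(683,39.5,150,np.radians(-6.5))
E
```

```text
t 36.98 p [506.1 -18.8 169.3] x [ 0.995 -0.088  0.053] y [-0.087 -0.996 -0.018] z [ 0.054  0.013 -0.998] w 39.2 F [ 0.5  0.6 -1.9] q [ 0.29  0.22 -0.41  0.   -0.89  1.2 ]
yaw -0.088 tool move cm [16.98 -7.31  2.97] turn 0.025
```

>>> send_rows:
  steps:
    - [[1.7,-0.75,0,0.012,0],[1.7,-0.75,0,0.013,0],[1.7,-0.75,0,0,0],[1.7,-0.75,0,0,0],[1.7,-0.75,0,0,0],[1.7,-0.75,0.2,0,0],[1.7,-0.75,0.4,0,0],[1.7,-0.75,0.6,0,0],[1.5,-0.6,0.8,0,0],[0,0,0,0,0]]

```text
clock: 37.82
position: [673.8, 33.6, 137.6]
ee_rot: [0.998, -0.058, 0.014, -0.005]
contact_force: [0.4, 0.2, -1.7]
gripper_width: 39.1
```

```bash
python3 - <<'E'
from h import *
go(683,39.5,110,np.radians(-6.5))
E
```

```text
t 37.82 p [673.8  33.6 137.6] x [ 0.993 -0.117  0.028] y [-0.116 -0.993 -0.013] z [ 0.029  0.009 -1.   ] w 39.1 F [ 0.4  0.2 -1.7] q [ 0.29  0.52 -0.01 -0.   -1.01  1.17]
yaw -0.117 tool move cm [ 0.77 -0.66  2.79] turn -0.004
```

>>> send_rows:
  steps:
    - [[0.6,-0.6,0.6,0,0],[0,0,1.2,0,0],[0,0,1.2,0,0],[0,0,1.2,0,0],[0,0,1.2,0,0],[0,0,0.8,0,0],[0,0,0,0,0]]

```text
clock: 38.4
position: [680.3, 39.8, 63.7]
ee_rot: [0.998, -0.059, 0.009, -0.004]
contact_force: [0.9, 0.7, 0.9]
gripper_width: 39.1
```

```bash
python3 - <<'E'
from h import *
go(681,39.5,59,np.radians(-6.5))
E
```

```text
t 38.4 p [680.3  39.8  63.7] x [ 0.993 -0.117  0.018] y [-0.117 -0.993 -0.01 ] z [ 0.019  0.008 -1.   ] w 39.1 F [0.9 0.7 0.9] q [ 0.29  0.61 -0.05 -0.   -0.88  1.16]
yaw -0.118 tool move cm [0.07 0.03 0.47] turn -0.004
```

>>> send_rows:
  steps:
    - [[0,0,0.3,0,0],[0,0,0,0,0],[0,0,0,0,0.52],[0,0,0,0,0.55],[0,0,0,0,0.55],[0,0,0,0,0.55],[0,0,-1,0,0.55],[0,0,-1.2,0,0.55],[0,0,-1.5,0,0.55],[0,0,-1.5,0,0.55]]

```text
clock: 39.23
position: [678.4, 38.9, 119.1]
ee_rot: [0.998, -0.058, 0.009, -0.003]
contact_force: [0.6, 0.3, -0.5]
gripper_width: 47.0
```

>>> send_rows:
  steps:
    - [[0,0,-1.5,0,0.55],[0,0,-1.5,0,0.55],[0,0,-1.5,0,0.55],[-2.4,0,-1,0,0.7],[-2.4,0,0,0,1],[-2.4,0,0,0,1],[-2.4,0,0,0,1],[-2.4,0,0,0,1],[-2.4,0,0,0,1],[-2.4,0,0,0,1]]

```text
clock: 40.07
position: [513.0, 58.1, 189.2]
ee_rot: [0.998, -0.059, 0.022, -0.006]
contact_force: [0.2, -0.1, 1.3]
gripper_width: 85.8
```

```bash
python3 - <<'E'
from h import *
go(433,66,120,np.radians(-16))
im,d,C=shot("wrist","w7.png"); w=cloud(d,C); blobs(w,12,45,433,66,80)
im,d,C=shot("top"); w=cloud(d,C); blobs(w,62,110,645,-6,90,20); blobs(w,18,45,440,100,160,100)
E
```

```text
t 40.07 p [513.   58.1 189.2] x [ 0.992 -0.117  0.044] y [-0.117 -0.993 -0.015] z [ 0.045  0.01  -0.999] w 85.8 F [ 0.2 -0.1  1.3] q [ 0.43  0.21 -0.36  0.01 -0.96  1.01]
yaw -0.118 tool move cm [-8.33  0.25  6.56] turn 0.161
blob 2120 [283. 278.] c [433.4  66.5] size [60.8 39.9] longyaw -16.0 zmed/max [31.8 34.8]
blob 447 [264. 167.] c [676.   40.2] size [60.9 40. ] longyaw -9.8 zmed/max [84.8 90.1]
blob 428 [308. 172.] c [666.9 -60.1] size [61.  38.1] longyaw -6.9 zmed/max [84.6 90.2]
blob 259 [284. 181.] c [644.3  -6.3] size [35.1 33.9] longyaw -6.5 zmed/max [92.6 96.9]
blob 286 [253. 279.] c [424.1  59.9] size [57.6 38.5] longyaw -60.8 zmed/max [32.1 37.8]
```

>>> send_rows:
  steps:
    - [[-2.4,0,0,0,1],[-2.4,0,0,0,1],[-2.4,0.1,0.5,0,1],[-0.9,0.1,1.5,0.08,1],[0,0,1.5,0.08,1],[0,0,1.5,0,1],[0,0,1.5,0,1],[0,0,1.5,0,1],[0,0,1.5,0,1],[0,0,0,0,1]]

```text
clock: 41.0
position: [442.6, 70.5, 100.9]
ee_rot: [0.989, -0.14, 0.033, -0.015]
contact_force: [-0.3, 0.3, -0.1]
gripper_width: 85.3
```

```bash
python3 - <<'E'
from h import *
go(433,66.5,50,np.radians(-16))
E
```

```text
t 41.0 p [442.6  70.5 100.9] x [ 0.959 -0.278  0.062] y [-0.276 -0.96  -0.04 ] z [ 0.071  0.021 -0.997] w 85.3 F [-0.3  0.3 -0.1] q [ 0.53  0.21 -0.65  0.03 -0.64  0.73]
yaw -0.283 tool move cm [-1.12  0.85  5.  ] turn -0.003
```

>>> send_rows:
  steps:
    - [[-0.9,0.5,1,0,1],[-0.8,0.4,1,0,1],[0,0,1,0,1],[0,0,1,0,1],[0,0,1,0,1],[0,0,0,0,1]]

```text
clock: 41.5
position: [435.5, 70.8, 55.5]
ee_rot: [0.989, -0.139, 0.04, -0.019]
contact_force: [0.2, -0.7, -0.1]
gripper_width: 85.5
```

```bash
python3 - <<'E'
from h import *
go(433,66.5,7,np.radians(-16))
E
```

```text
t 41.5 p [435.5  70.8  55.5] x [ 0.958 -0.277  0.074] y [-0.274 -0.961 -0.049] z [ 0.085  0.027 -0.996] w 85.5 F [ 0.2 -0.7 -0.1] q [ 0.55  0.27 -0.74  0.05 -0.48  0.7 ]
yaw -0.281 tool move cm [-0.48  0.72  4.8 ] turn -0.002
```

>>> send_rows:
  steps:
    - [[-0.6,0.7,0.6,0,1],[0,0.2,1,0,1],[0,0,1,0,1],[0,0,1,0,1],[0,0,0.8,0,1],[0,0,0,0,1]]

```text
clock: 42.0
position: [440.1, 68.9, 17.5]
ee_rot: [0.989, -0.138, 0.047, -0.024]
contact_force: [-0.8, 0.4, 0.5]
gripper_width: 85.2
```

```bash
python3 - <<'E'
from h import *
go(433,66.5,7,np.radians(-16))
E
```

```text
t 42.0 p [440.1  68.9  17.5] x [ 0.958 -0.275  0.087] y [-0.27  -0.961 -0.06 ] z [ 0.1    0.033 -0.994] w 85.2 F [-0.8  0.4  0.5] q [ 0.54  0.35 -0.78  0.07 -0.33  0.69]
yaw -0.279 tool move cm [-0.71  0.48  0.96] turn -0.0
```

>>> send_rows:
  steps:
    - [[-0.8,0.4,0.7,0,1],[0,0,0,0,0],[0,0,0,0,0],[0,0,0,0,0],[0,0,0,0,0],[0,0,0,0,0],[0,0,-0.5,0,0],[0,0,-1.5,0,0],[0,0,-3,0,0],[0,0,-3.5,0,0]]

```text
clock: 42.83
position: [424.1, 64.6, 96.5]
ee_rot: [0.989, -0.137, 0.044, -0.021]
contact_force: [0.7, 0.9, -1.0]
gripper_width: 38.9
```

>>> send_rows:
  steps:
    - [[0,0,-3.5,0,0],[0,0,-3,0,0],[0,0,-2,0,0],[0,0,0,0,0],[0,0,0,0,0]]

```text
clock: 43.25
position: [416.6, 62.7, 194.4]
ee_rot: [0.989, -0.137, 0.051, -0.026]
contact_force: [0.2, -0.4, -1.6]
gripper_width: 38.6
```

```bash
python3 - <<'E'
from h import *
go(610.9,46.2,170,np.radians(-6.5))
E
```

```text
t 43.25 p [416.6  62.7 194.4] x [ 0.957 -0.274  0.093] y [-0.268 -0.961 -0.066] z [ 0.107  0.038 -0.993] w 38.6 F [ 0.2 -0.4 -1.6] q [ 0.56  0.01 -0.6   0.03 -0.86  0.72]
yaw -0.279 tool move cm [18.83 -3.46  4.44] turn -0.165
```

>>> send_rows:
  steps:
    - [[1.6,-0.4,0.1,-0.02,0],[1.6,-0.4,0.1,-0.02,0],[1.6,-0.4,0.1,-0.02,0],[1.6,-0.4,0.1,-0.02,0],[1.6,-0.4,0.1,-0.02,0],[1.6,-0.4,0.1,-0.02,0],[1.6,-0.4,0.1,-0.02,0],[1.6,-0.4,0.1,-0.02,0],[1.6,-0.4,0.1,0,0],[1.6,-0.4,0.1,0,0]]

```text
clock: 44.08
position: [576.4, 69.2, 185.2]
ee_rot: [0.998, -0.055, 0.038, -0.018]
contact_force: [-0.2, -0.5, -1.5]
gripper_width: 39.0
```

```bash
python3 -c "
from h import *
st()"
```

```text
t 44.08 p [576.4  69.2 185.2] x [ 0.991 -0.11   0.073] y [-0.108 -0.993 -0.04 ] z [ 0.077  0.032 -0.997] w 39.0 F [-0.2 -0.5 -1.5] q [ 0.4   0.31 -0.23  0.   -0.95  1.06]
```

>>> send_rows:
  steps:
    - [[-3.2,0.4,0,0,0],[-3.2,0.4,0,0,0],[-3.2,0.4,0,0,0],[-3.2,0.4,0,0,0],[-3.2,0.4,0,0,0]]

```text
clock: 44.5
position: [416.5, 66.6, 158.2]
ee_rot: [0.998, -0.058, 0.028, -0.012]
contact_force: [0.3, 1.2, -0.2]
gripper_width: 39.1
```

```bash
python3 -c "
from h import *
st()"
```

```text
t 44.5 p [416.5  66.6 158.2] x [ 0.992 -0.116  0.054] y [-0.114 -0.993 -0.028] z [ 0.057  0.021 -0.998] w 39.1 F [ 0.3  1.2 -0.2] q [ 0.56  0.08 -0.61  0.02 -0.82  0.89]
```

>>> send_rows:
  steps:
    - [[1.6,-0.2,0,0,0],[1.6,-0.2,0,0,0],[1.6,-0.2,0,0,0],[1.6,-0.2,0,0,0],[1.6,-0.2,0,0,0],[1.6,-0.2,0,0,0],[1.6,-0.2,0,0,0],[1.6,-0.2,0,0,0],[1.6,-0.2,0,0,0],[1.6,-0.2,0,0,0]]

```text
clock: 45.33
position: [567.9, 59.8, 144.9]
ee_rot: [0.998, -0.059, 0.008, -0.004]
contact_force: [-0.5, 0.7, -2.2]
gripper_width: 38.9
```

```bash
python3 -c "
from h import *
go(610.9,46.2,150,np.radians(-6.5))"
```

```text
t 45.33 p [567.9  59.8 144.9] x [ 0.993 -0.118  0.015] y [-0.118 -0.993 -0.01 ] z [ 0.016  0.008 -1.   ] w 38.9 F [-0.5  0.7 -2.2] q [ 0.39  0.36 -0.26 -0.   -0.93  1.07]
yaw -0.118 tool move cm [ 4.43  0.84 -0.46] turn -0.005
```

>>> send_rows:
  steps:
    - [[1.5,0.4,0,0,0],[1.5,0.4,0,0,0],[1.2,0.2,0,0,0],[0,0,0,0,0],[0,0,1.3,0,0],[0,0,1.3,0,0],[0,0,1.3,0,0],[0,0,1.0,0,0],[0,0,0,0,0]]

```text
clock: 46.08
position: [616.6, 41.5, 79.0]
ee_rot: [0.998, -0.063, -0.001, -0.002]
contact_force: [-0.9, 0.0, -0.9]
gripper_width: 38.8
```

```bash
python3 -c "
from h import *
go(610.9,46.2,60,np.radians(-6.5))"
```

```text
t 46.08 p [616.6  41.5  79. ] x [ 0.992 -0.127 -0.003] y [-0.127 -0.992 -0.005] z [-0.002  0.005 -1.   ] w 38.8 F [-0.9  0.  -0.9] q [ 0.33  0.51 -0.19 -0.01 -0.86  1.12]
yaw -0.127 tool move cm [-0.62 -0.39  1.9 ] turn -0.014
```

>>> send_rows:
  steps:
    - [[-0.9,-0.3,0,-0.014,0],[0,0,0,0,0],[0,0,0.8,0,0],[0,0,0.6,0,0],[0,0,0,0,0]]

```text
clock: 46.5
position: [608.4, 46.1, 68.2]
ee_rot: [0.999, -0.054, 0.0, -0.002]
contact_force: [0.8, -0.5, -2.2]
gripper_width: 38.9
```

```bash
python3 -c "
from h import *
go(610.9,46.2,60,np.radians(-6.5))"
```

```text
t 46.5 p [608.4  46.1  68.2] x [ 0.994 -0.108  0.   ] y [-0.108 -0.994 -0.004] z [ 0.001  0.004 -1.   ] w 38.9 F [ 0.8 -0.5 -2.2] q [ 0.34  0.52 -0.23 -0.   -0.82  1.13]
yaw -0.109 tool move cm [ 0.25 -0.03  0.82] turn 0.005
```

>>> send_rows:
  steps:
    - [[0,0,0.4,0,0],[0,0,0.2,0,0],[0,0,0,0,0]]

```text
clock: 46.75
position: [609.9, 46.6, 68.3]
ee_rot: [0.999, -0.053, 0.004, -0.002]
contact_force: [0.1, 0.4, -2.1]
gripper_width: 38.7
```

>>> send_rows:
  steps:
    - [[0,0,0.15,0,0],[0,0,0,0,0.52],[0,0,0,0,0.55],[0,0,0,0,0.55],[0,0,0,0,0.55],[0,0,-1,0,0.55],[0,0,-1.2,0,0.55],[0,0,-1.5,0,0.55],[0,0,-1.5,0,0.55],[0,0,-1.5,0,0.55]]

```text
clock: 47.58
position: [607.7, 46.1, 133.1]
ee_rot: [0.999, -0.053, 0.0, -0.001]
contact_force: [0.3, -0.3, 0.3]
gripper_width: 47.1
```

>>> send_rows:
  steps:
    - [[0,0,-1.5,0,0.55],[0,0,-1.5,0,0.55],[-1,0,-1.5,0,1],[-2,-1.5,0,-0.08,1],[-2,-1.5,0,-0.08,1],[-2,-1.5,0,-0.08,1],[-2,-1.5,0,-0.08,1],[-2,-1,0,-0.08,1],[-2,-1,0,-0.08,1],[0,0,0,0,1]]

```text
clock: 48.42
position: [472.7, 116.2, 191.0]
ee_rot: [0.98, 0.197, 0.009, -0.002]
contact_force: [-1.1, -0.6, 0.0]
gripper_width: 85.3
```

```bash
python3 - <<'E'
from h import *
go(454,189,150,np.radians(25))
im,d,C=shot("wrist","w8.png"); w=cloud(d,C); blobs(w,12,45,454,189,80)
im,d,C=shot("top"); w=cloud(d,C); blobs(w,62,110,645,-6,90,20)
E
```

```text
t 48.42 p [472.7 116.2 191. ] x [0.922 0.386 0.019] y [ 0.386 -0.923  0.001] z [ 0.018  0.007 -1.   ] w 85.3 F [-1.1 -0.6  0. ] q [ 0.58  0.18 -0.4   0.   -0.98  1.39]
yaw 0.396 tool move cm [ 1.01 -7.44  4.11] turn -0.04
blob 2285 [204. 185.] c [454.7 189.1] size [59.5 38.5] longyaw 23.8 zmed/max [33. 36.]
blob 451 [264. 167.] c [676.5  39.8] size [59.1 39.6] longyaw -9.6 zmed/max [84.6 89.6]
blob 427 [308. 172.] c [666.7 -59.7] size [61.3 38.1] longyaw -5.1 zmed/max [85.1 90.6]
blob 255 [284. 181.] c [644.6  -6.3] size [35.4 33.7] longyaw -6.5 zmed/max [92.8 97.7]
blob 454 [261. 198.] c [607.4  46.4] size [59.4 40.3] longyaw -6.3 zmed/max [84.3 90.1]
```

>>> send_rows:
  steps:
    - [[0.3,-1.9,0,0,1],[0.3,-1.9,0,0,1],[0.3,-1.9,0,0,1],[0.1,-1.8,1,0,1],[0,0,1.5,0,1],[0,0,1.5,0,1],[0,0,1.5,0,1],[0,0,1.5,0,1],[0,0,1.5,0,1],[0,0,0,0,1]]

```text
clock: 49.35
position: [472.3, 196.9, 108.3]
ee_rot: [0.982, 0.187, 0.019, -0.003]
contact_force: [0.6, 0.1, -0.1]
gripper_width: 85.1
```

```bash
python3 -c "
from h import *
go(454.7,189.1,50,np.radians(23.8))"
```

```text
t 49.35 p [472.3 196.9 108.3] x [0.929 0.367 0.038] y [ 0.367 -0.93   0.   ] z [ 0.035  0.014 -0.999] w 85.1 F [ 0.6  0.1 -0.1] q [ 0.72  0.31 -0.47  0.02 -0.76  1.21]
yaw 0.376 tool move cm [-2.14  0.08  5.76] turn -0.039
```

>>> send_rows:
  steps:
    - [[-1.2,0,1.2,-0.02,1],[-1.2,0,1.2,-0.02,1],[0,0,1.2,0,1],[0,0,1.2,0,1],[0,0,1.2,0,1],[0,0,0,0,1]]

```text
clock: 49.85
position: [460.4, 190.8, 49.2]
ee_rot: [0.979, 0.204, 0.023, -0.004]
contact_force: [-0.0, 0.5, 0.5]
gripper_width: 85.7
```

```bash
python3 -c "
from h import *
go(454.7,189.1,7,np.radians(23.8))"
```

```text
t 49.85 p [460.4 190.8  49.2] x [0.916 0.399 0.047] y [ 0.4   -0.917  0.002] z [ 0.044  0.017 -0.999] w 85.7 F [-0.   0.5  0.5] q [ 0.73  0.38 -0.57  0.03 -0.58  1.23]
yaw 0.411 tool move cm [-0.79 -0.08  4.19] turn -0.004
```

>>> send_rows:
  steps:
    - [[-0.9,0,1.1,0,1],[0,0,1.1,0,1],[0,0,1.1,0,1],[0,0,0.8,0,1],[-0.3,0,0,0,0],[0,0,0,0,0],[0,0,0,0,0],[0,0,0,0,0],[0,0,0,0,0],[0,0,0,0,0]]

```text
clock: 50.68
position: [460.8, 191.3, 14.3]
ee_rot: [0.979, 0.203, 0.031, -0.007]
contact_force: [-0.4, 0.2, -1.5]
gripper_width: 39.1
```

```bash
python3 -c "
from h import *
go(454.7,189.1,7,np.radians(23.8))"
```

```text
t 50.68 p [460.8 191.3  14.3] x [0.916 0.396 0.063] y [ 0.397 -0.918 -0.001] z [ 0.057  0.026 -0.998] w 39.1 F [-0.4  0.2 -1.5] q [ 0.73  0.43 -0.62  0.04 -0.46  1.21]
yaw 0.408 tool move cm [-0.69 -0.04  0.69] turn -0.007
```

>>> send_rows:
  steps:
    - [[0,0,-0.5,0,0],[0,0,-1.5,0,0],[-0.5,0,-3,0,0],[-0.5,0,-3.5,0,0],[-0.5,0,-3.5,0,0],[-0.5,0,-3,0,0],[0,0,0,0.07,0],[0,0,0,0.08,0],[0,0,0,0.08,0],[0,0,0,0.08,0]]

```text
clock: 51.52
position: [429.7, 177.0, 172.9]
ee_rot: [0.999, 0.042, 0.028, -0.012]
contact_force: [0.6, -0.6, -1.6]
gripper_width: 38.8
```

```bash
python3 -c "
from h import *
go(530,-49.2,170,np.radians(-6.5))"
```

```text
t 51.52 p [429.7 177.  172.9] x [0.995 0.083 0.057] y [ 0.085 -0.996 -0.021] z [ 0.055  0.025 -0.998] w 38.8 F [ 0.6 -0.6 -1.6] q [ 0.75  0.14 -0.51  0.02 -0.87  0.88]
yaw 0.083 tool move cm [ 8.08 23.39  0.27] turn 0.197
```

>>> send_rows:
  steps:
    - [[-0.2,2.5,0,0.06,0],[0,2.5,0,0.06,0],[0.1,2.5,0,0.06,0],[0.2,2.5,0,0.01,0],[0.2,2.5,0,0,0],[0.2,2.5,0,0,0],[0.2,2.5,0,0,0],[0.2,2.5,0,0,0],[0.2,2.4,0,0,0],[0,0,0,0,0]]

```text
clock: 52.35
position: [419.6, -56.2, 168.6]
ee_rot: [0.998, -0.057, 0.026, -0.016]
contact_force: [-0.7, -0.5, -1.0]
gripper_width: 39.0
```

```bash
python3 -c "
from h import *
go(607,-50,150,np.radians(-6.5))"
```

```text
t 52.35 p [419.6 -56.2 168.6] x [ 0.992 -0.115  0.05 ] y [-0.113 -0.993 -0.036] z [ 0.054  0.03  -0.998] w 39.0 F [-0.7 -0.5 -1. ] q [ 0.24  0.08 -0.57 -0.02 -0.86  1.23]
yaw -0.115 tool move cm [18.43 -2.67  2.88] turn -0.002
```

>>> send_rows:
  steps:
    - [[1.6,-0.2,0,0,0],[1.6,-0.2,0,0,0],[1.6,-0.2,0,0,0],[1.6,-0.2,0,0,0],[1.6,-0.2,0,0,0],[1.6,-0.2,0,0,0],[1.6,-0.2,0,0,0],[1.6,-0.2,0,0,0],[1.6,-0.2,0,0,0],[1.6,-0.2,0,0,0]]

```text
clock: 53.18
position: [577.7, -55.6, 176.9]
ee_rot: [0.998, -0.06, 0.021, -0.018]
contact_force: [-0.3, 0.4, -1.1]
gripper_width: 39.0
```

```bash
python3 -c "
from h import *
go(605,-50,130,np.radians(-6.5))"
```

```text
t 53.18 p [577.7 -55.6 176.9] x [ 0.992 -0.121  0.041] y [-0.119 -0.992 -0.038] z [ 0.045  0.033 -0.998] w 39.0 F [-0.3  0.4 -1.1] q [ 0.17  0.33 -0.2  -0.03 -0.98  1.3 ]
yaw -0.121 tool move cm [ 2.45 -0.7   4.82] turn -0.008
```

>>> send_rows:
  steps:
    - [[0.8,-0.2,1,-0.008,0],[0.8,-0.2,1.2,0,0],[0.5,-0.2,1.2,0,0],[0,0,1.2,0,0],[0,0,1.2,0,0],[0,0,1.2,0,0],[0,0,0,0,0]]

```text
clock: 53.77
position: [602.1, -46.4, 99.7]
ee_rot: [0.998, -0.055, 0.018, -0.018]
contact_force: [-1.6, -0.1, -2.0]
gripper_width: 39.0
```

```bash
python3 -c "
from h import *
go(605,-50,66,np.radians(-6.5))"
```

```text
t 53.77 p [602.1 -46.4  99.7] x [ 0.993 -0.111  0.034] y [-0.11  -0.993 -0.039] z [ 0.039  0.034 -0.999] w 39.0 F [-1.6 -0.1 -2. ] q [ 0.18  0.45 -0.23 -0.04 -0.84  1.31]
yaw -0.111 tool move cm [0.21 0.45 3.36] turn 0.002
```

>>> send_rows:
  steps:
    - [[0.2,0.6,0,0,0],[0,0,1,0,0],[0,0,1,0,0],[0,0,0.8,0,0],[0,0,0,0,0]]

```text
clock: 54.18
position: [603.5, -51.8, 68.9]
ee_rot: [0.998, -0.055, 0.018, -0.018]
contact_force: [-0.1, 0.0, -2.8]
gripper_width: 38.6
```

```bash
python3 -c "
from h import *
go(605,-50,66,np.radians(-6.5))"
```

```text
t 54.18 p [603.5 -51.8  68.9] x [ 0.993 -0.111  0.033] y [-0.109 -0.993 -0.038] z [ 0.037  0.035 -0.999] w 38.6 F [-0.1  0.  -2.8] q [ 0.17  0.5  -0.25 -0.04 -0.78  1.32]
yaw -0.111 tool move cm [ 0.12 -0.19  0.3 ] turn 0.003
```

>>> send_rows:
  steps:
    - [[0,0,0.2,0,0],[0,0,0,0,0.52],[0,0,0,0,0.55],[0,0,0,0,0.55],[0,0,0,0,0.55],[0,0,-1,0,0.55],[0,0,-1.2,0,0.55],[0,0,-1.5,0,0.55],[0,0,-1.5,0,0.55],[0,0,-1.5,0,0.55]]

```text
clock: 55.02
position: [601.9, -54.3, 139.3]
ee_rot: [0.998, -0.054, 0.019, -0.018]
contact_force: [0.9, -0.9, 0.2]
gripper_width: 46.9
```

>>> send_rows:
  steps:
    - [[0,0,-2,0,0.55],[0,0,-2,0,0.6],[0,0,-2,0,0.6],[0,0,-2,0,0.6],[0,-2.5,-1.5,0,0.6],[0,-2.5,-1,0,0.6],[0,-2.5,-1,0,0.6],[0,-2.5,-1,0,0.6],[0,-2.5,0,0,0.6],[0,-2.5,0,0,0.6]]

```text
clock: 55.85
position: [613.8, 90.0, 297.7]
ee_rot: [0.998, -0.058, 0.032, -0.02]
contact_force: [0.0, -0.7, -0.4]
gripper_width: 50.9
```

```bash
python3 -c "
from h import *
go(590,330,260,np.radians(8.7))
im,d,C=shot('top'); w=cloud(d,C); blobs(w,62,110,645,-6,90,20)"
```

```text
t 55.85 p [613.8  90.  297.7] x [ 0.991 -0.117  0.062] y [-0.115 -0.992 -0.044] z [ 0.067  0.036 -0.997] w 50.9 F [ 0.  -0.7 -0.4] q [ 0.4   0.3   0.05 -0.01 -1.25  1.05]
yaw -0.118 tool move cm [ -5.4  -23.38   4.47] turn -0.27
blob 364 [264. 165.] c [678.4  39.4] size [55.3 40. ] longyaw -8.8 zmed/max [84.9 90.4]
blob 428 [308. 172.] c [666.6 -60.2] size [60.6 37.9] longyaw -7.8 zmed/max [84.6 90.5]
blob 257 [284. 181.] c [644.6  -6.2] size [34.8 34.1] longyaw -5.8 zmed/max [92.4 97.8]
blob 389 [261. 200.] c [606.6  46.6] size [58.2 40.5] longyaw -5.9 zmed/max [84.1 90. ]
blob 428 [305. 202.] c [597.  -52.4] size [59.5 38.2] longyaw -7.9 zmed/max [85.1 91.2]
```

>>> send_rows:
  steps:
    - [[-3.2,0,1.3,0,0.6],[-3.2,0,1.3,0,0.6],[-3.2,0,1.3,0,0.6],[-3.2,0,1.3,0,0.6],[-3.2,0,1.3,0,0.6],[-3.2,0,1.3,0,0.6],[0,0,0,0,0.6]]

```text
clock: 56.48
position: [424.1, 119.0, 208.6]
ee_rot: [0.997, -0.055, 0.039, -0.023]
contact_force: [-1.1, 0.3, -0.5]
gripper_width: 51.2
```

>>> send_rows:
  steps:
    - [[1.6,-0.2,0,0,0.6],[1.6,-0.2,0,0,0.6],[1.6,-0.2,0,0,0.6],[1.6,-0.2,0,0,0.6],[1.6,-0.2,0,0,0.6],[1.6,-0.2,0,0,0.6],[1.6,-0.2,0,0,0.6],[1.6,-0.2,0,0,0.6],[1.6,-0.2,0,0,0.6],[1.6,-0.2,0,0,0.6]]

```text
clock: 57.32
position: [599.4, 119.4, 235.6]
ee_rot: [0.997, -0.052, 0.048, -0.027]
contact_force: [0.1, -0.2, 1.7]
gripper_width: 50.8
```

```bash
python3 -c "
from h import *
st()"
```

```text
t 57.32 p [599.4 119.4 235.6] x [ 0.99  -0.107  0.094] y [-0.102 -0.993 -0.059] z [ 0.099  0.048 -0.994] w 50.8 F [ 0.1 -0.2  1.7] q [ 0.46  0.31 -0.1   0.   -1.05  1.  ]
```

>>> send_rows:
  steps:
    - [[-3.2,0.4,0,0,0.6],[-3.2,0.4,0,0,0.6],[-3.2,0.4,0,0,0.6],[-3.2,0.4,0,0,0.6],[-3.2,0.4,0,0,0.6]]

```text
clock: 57.73
position: [453.4, 117.5, 217.9]
ee_rot: [0.997, -0.057, 0.053, -0.026]
contact_force: [-0.2, 0.7, 0.3]
gripper_width: 51.0
```

>>> send_rows:
  steps:
    - [[1.6,-0.2,0,0,0.6],[1.6,-0.2,0,0,0.6],[1.6,-0.2,0,0,0.6],[1.6,-0.2,0,0,0.6],[1.6,-0.2,0,0,0.6],[1.6,-0.2,0,0,0.6],[1.6,-0.2,0,0,0.6],[1.6,-0.2,0,0,0.6],[1.6,-0.2,0,0,0.6],[1.6,-0.2,0,0,0.6]]

```text
clock: 58.57
position: [629.9, 113.0, 243.5]
ee_rot: [0.996, -0.058, 0.058, -0.028]
contact_force: [0.9, 0.7, 0.3]
gripper_width: 51.2
```

```bash
python3 -c "
from h import *
st()"
```

```text
t 58.57 p [629.9 113.  243.5] x [ 0.987 -0.119  0.112] y [-0.112 -0.992 -0.063] z [ 0.119  0.049 -0.992] w 51.2 F [0.9 0.7 0.3] q [ 0.43  0.34 -0.04  0.01 -1.06  1.02]
```

>>> send_rows:
  steps:
    - [[-2.6,1.6,0,0,0.6],[-2.6,1.6,0,0,0.6],[-2.6,1.6,0,0,0.6],[-2.6,1.6,0,0,0.6],[-2.6,1.6,0,0,0.6],[-2.6,1.6,0,0,0.6]]

```text
clock: 59.07
position: [486.5, 34.9, 218.3]
ee_rot: [0.996, -0.061, 0.064, -0.028]
contact_force: [-0.1, -0.5, 0.4]
gripper_width: 51.0
```

```bash
python3 -c "
from h import *
st()"
```

```text
t 59.07 p [486.5  34.9 218.3] x [ 0.984 -0.126  0.125] y [-0.118 -0.991 -0.064] z [ 0.131  0.048 -0.99 ] w 51.0 F [-0.1 -0.5  0.4] q [ 0.41  0.09 -0.43  0.01 -0.91  1.03]
```

>>> send_rows:
  steps:
    - [[0,0,0,0,0.6],[0,0,0,0,0.6],[0,0,0,0,0.6],[0,0,0,0,0.6],[0,0,0,0,0.6],[0,0,0,0,0.6],[0,0,0,0,0.6],[0,0,0,0,0.6],[0,0,0,0,0.6],[0,0,0,0,0.6]]

```text
clock: 59.9
position: [494.4, 33.4, 222.1]
ee_rot: [0.995, -0.064, 0.067, -0.029]
contact_force: [0.2, 0.3, 0.0]
gripper_width: 51.5
```

```bash
python3 -c "
from h import *
st()"
```

```text
t 59.9 p [494.4  33.4 222.1] x [ 0.983 -0.131  0.131] y [-0.123 -0.99  -0.067] z [ 0.138  0.05  -0.989] w 51.5 F [0.2 0.3 0. ] q [ 0.4   0.1  -0.41  0.01 -0.91  1.04]
```

>>> send_rows:
  steps:
    - [[1.7,-1.05,0,0,0.6],[1.7,-1.05,0,0,0.6],[1.7,-1.05,0,0,0.6],[1.7,-1.05,0,0,0.6],[1.7,-1.05,0,0,0.6],[1.7,-1.05,0,0,0.6],[1.7,-1.05,0,0,0.6],[1.7,-1.05,0,0,0.6]]

```text
clock: 60.57
position: [639.7, 100.4, 245.0]
ee_rot: [0.995, -0.064, 0.065, -0.029]
contact_force: [0.3, 0.1, 1.0]
gripper_width: 51.0
```

```bash
python3 -c "
from h import *
st()"
```

```text
t 60.57 p [639.7 100.4 245. ] x [ 0.983 -0.13   0.126] y [-0.123 -0.99  -0.066] z [ 0.134  0.049 -0.99 ] w 51.0 F [0.3 0.1 1. ] q [ 0.41  0.35 -0.03  0.01 -1.05  1.03]
```

>>> send_rows:
  steps:
    - [[1.7,-1.05,0.2,0,0.6],[1.7,-1.05,0.2,0,0.6],[1.7,-1.05,0.2,0,0.6],[1.7,-1.05,0.2,0,0.6],[1.7,-1.05,0.2,0,0.6],[1.7,-1.05,0.2,0,0.6],[1.7,-1.05,0.2,0,0.6],[1.7,-1.05,0.2,0,0.6]]

```text
clock: 61.23
position: [792.2, 171.0, 249.8]
ee_rot: [0.996, -0.063, 0.064, -0.028]
contact_force: [-0.5, 1.1, -0.2]
gripper_width: 51.4
```

```bash
python3 -c "
from h import *
st()"
```

```text
t 61.23 p [792.2 171.  249.8] x [ 0.984 -0.128  0.123] y [-0.121 -0.991 -0.064] z [ 0.13   0.048 -0.99 ] w 51.4 F [-0.5  1.1 -0.2] q [ 0.41  0.64  0.47  0.01 -1.26  1.03]
```

>>> send_rows:
  steps:
    - [[0,0,0,0,0.6],[0,0,0,0,0.6],[0,0,0,0,0.6],[0,0,0,0,0.6],[0,0,0,0,0.6],[0,0,0,0,0.6],[0,0,0,0,0.6],[0,0,0,0,0.6],[0,0,0,0,0.6],[0,0,0,0,0.6]]

```text
clock: 62.07
position: [791.8, 171.6, 247.3]
ee_rot: [0.996, -0.062, 0.062, -0.027]
contact_force: [-0.2, -0.3, 0.8]
gripper_width: 51.2
```

```bash
python3 -c "
from h import *
st()"
```

```text
t 62.07 p [791.8 171.6 247.3] x [ 0.985 -0.127  0.12 ] y [-0.121 -0.991 -0.062] z [ 0.127  0.047 -0.991] w 51.2 F [-0.2 -0.3  0.8] q [ 0.42  0.64  0.47  0.01 -1.26  1.03]
```

>>> send_rows:
  steps:
    - [[1.5,-0.9,-0.2,0,0.6],[1.5,-0.9,-0.2,0,0.6],[1,-0.6,0,0,0.6],[0,0,0,0,0.6],[0,0,0,0,0.6],[0,0,0,0,0.6],[0,0,0,0,0.6],[0,0,0,0,0.6],[0,0,0,0,0.6],[0,0,0,0,0.6]]

```text
clock: 62.9
position: [831.6, 189.0, 258.9]
ee_rot: [0.996, -0.063, 0.061, -0.027]
contact_force: [-0.9, 0.5, -0.5]
gripper_width: 51.6
```

>>> send_rows:
  steps:
    - [[0,0,0,0,0.6],[0,0,0,0,0.6],[0,0,0,0,0.6],[0,0,0,0,0.6],[0,0,0,0,0.6],[0,0,0,0,0.6],[0,0,0,0,0.6],[0,0,0,0,0.6],[0,0,0,0,0.6],[0,0,0,0,0.6]]

```text
clock: 63.73
position: [831.2, 188.7, 259.8]
ee_rot: [0.996, -0.063, 0.061, -0.027]
contact_force: [-0.3, 0.6, -0.2]
gripper_width: 51.3
```

>>> send_rows:
  steps:
    - [[0,0,3.5,0,0.6],[0,0,3.5,0,0.6],[0,0,0,0,0.6],[0,0,0,0,0.6]]

```text
clock: 64.07
position: [841.8, 192.1, 193.4]
ee_rot: [0.996, -0.062, 0.065, -0.028]
contact_force: [0.6, -0.3, 0.9]
gripper_width: 51.2
```

>>> send_rows:
  steps:
    - [[0,0,-0.7,0,0.6],[0,0,-0.7,0,0.6],[0,0,-0.7,0,0.6],[0,0,-0.7,0,0.6],[0,0,-0.7,0,0.6],[0,0,-0.7,0,0.6],[0,0,-0.7,0,0.6],[0,0,-0.7,0,0.6],[0,0,-0.7,0,0.6],[0,0,-0.7,0,0.6]]

```text
clock: 64.9
position: [833.0, 188.3, 282.2]
ee_rot: [0.995, -0.062, 0.072, -0.03]
contact_force: [-0.6, -0.5, -0.3]
gripper_width: 51.6
```

>>> send_rows:
  steps:
    - [[-2.6,1.6,0,0,0.6],[-2.6,1.6,0,0,0.6],[-2.6,1.6,0,0,0.6],[0,0,0,0,0.6]]

```text
clock: 65.23
position: [747.6, 149.9, 263.4]
ee_rot: [0.995, -0.062, 0.07, -0.029]
contact_force: [-0.5, 0.1, -0.7]
gripper_width: 51.1
```

>>> send_rows:
  steps:
    - [[2.6,-1.6,0,0,0.6],[2.6,-1.6,0,0,0.6],[2.6,-1.6,0,0,0.6],[0,0,0,0,0.6]]

```text
clock: 65.57
position: [826.6, 185.6, 276.6]
ee_rot: [0.996, -0.063, 0.065, -0.027]
contact_force: [0.0, -0.3, -2.2]
gripper_width: 51.2
```

```bash
python3 -c "
from h import *
st()"
```

```text
t 65.57 p [826.6 185.6 276.6] x [ 0.984 -0.128  0.126] y [-0.121 -0.991 -0.063] z [ 0.133  0.047 -0.99 ] w 51.2 F [ 0.  -0.3 -2.2] q [ 0.41  0.71  0.66  0.01 -1.38  1.03]
```

>>> send_rows:
  steps:
    - [[-2.6,1.6,0,0,0.6],[-2.6,1.6,0,0,0.6],[-2.6,1.6,0,0,0.6],[0,0,0,0,0.6],[2.6,-1.6,0,0,0.6],[2.6,-1.6,0,0,0.6],[2.6,-1.6,0,0,0.6],[0,0,0,0,0.6]]

```text
clock: 66.23
position: [822.3, 184.4, 262.8]
ee_rot: [0.996, -0.063, 0.055, -0.023]
contact_force: [-1.0, 0.6, -2.8]
gripper_width: 51.0
```

>>> send_rows:
  steps:
    - [[-2.6,1.6,0,0,0.6],[-2.6,1.6,0,0,0.6],[-2.6,1.6,0,0,0.6],[0,0,0,0,0.6],[2.6,-1.6,0,0,0.6],[2.6,-1.6,0,0,0.6],[2.6,-1.6,0,0,0.6],[0,0,0,0,0.6]]

```text
clock: 66.9
position: [818.5, 183.4, 251.3]
ee_rot: [0.997, -0.063, 0.046, -0.02]
contact_force: [-0.9, -0.3, -2.8]
gripper_width: 51.5
```

>>> send_rows:
  steps:
    - [[-2.6,1.6,0,0,0.6],[0,0,0,0,0.6],[2.6,-1.6,0,0,0.6],[0,0,0,0,0.6],[-2.6,1.6,0,0,0.6],[0,0,0,0,0.6],[2.6,-1.6,0,0,0.6],[0,0,0,0,0.6]]

```text
clock: 67.57
position: [807.2, 179.7, 222.0]
ee_rot: [0.998, -0.063, 0.021, -0.009]
contact_force: [-1.1, -0.4, -2.4]
gripper_width: 51.2
```

>>> send_rows:
  steps:
    - [[-2.6,1.6,0,0,0.6],[2.6,-1.6,0,0,0.6],[-2.6,1.6,0,0,0.6],[2.6,-1.6,0,0,0.6],[-2.6,1.6,0,0,0.6],[2.6,-1.6,0,0,0.6],[-2.6,1.6,0,0,0.6],[2.6,-1.6,0,0,0.6]]

```text
clock: 68.23
position: [769.3, 166.6, 74.6]
ee_rot: [0.988, -0.061, -0.124, 0.064]
contact_force: [1.7, 0.7, 4.2]
gripper_width: 50.8
```

```bash
python3 -c "
from h import *
st()"
```

```text
t 68.23 p [769.3 166.6  74.6] x [ 0.962 -0.137 -0.238] y [-0.106 -0.984  0.141] z [-0.254 -0.11  -0.961] w 50.8 F [1.7 0.7 4.2] q [ 0.42  0.93  0.61 -0.   -1.52  1.03]
```

>>> send_rows:
  steps:
    - [[-0.4,0,-1.5,0,0.6],[-0.4,0,-1.5,0,0.6],[-0.4,0,-1.5,0,0.6],[-0.4,0,-1.5,0,0.6],[-0.4,0,-1.5,0,0.6],[-0.4,0,-1.5,0,0.6],[-0.4,0,-1.5,0,0.6],[-0.4,0,-1.5,0,0.6],[-0.4,0,-1.5,0,0.6],[-0.4,0,-1.5,0,0.6]]

```text
clock: 69.07
position: [769.6, 192.6, 188.7]
ee_rot: [0.984, -0.06, -0.152, 0.076]
contact_force: [0.9, 0.1, 0.6]
gripper_width: 51.4
```

```bash
python3 -c "
from h import *
st()"
```

```text
t 69.07 p [769.6 192.6 188.7] x [ 0.947 -0.142 -0.289] y [-0.096 -0.981  0.168] z [-0.308 -0.132 -0.942] w 51.4 F [0.9 0.1 0.6] q [ 0.44  0.94  0.89 -0.01 -1.86  1.  ]
```

>>> send_rows:
  steps:
    - [[0,0,-3,0,0.6],[0,0,0,0,0.6],[0,0,3,0,0.6],[0,0,0,0,0.6],[0,0,-3,0,0.6],[0,0,0,0,0.6],[0,0,3,0,0.6],[0,0,0,0,0.6]]

```text
clock: 69.73
position: [766.9, 191.4, 195.6]
ee_rot: [0.983, -0.06, -0.152, 0.077]
contact_force: [-0.4, 0.3, -5.2]
gripper_width: 51.1
```

```bash
python3 -c "
from h import *
st()"
```

```text
t 69.73 p [766.9 191.4 195.6] x [ 0.946 -0.142 -0.29 ] y [-0.095 -0.981  0.17 ] z [-0.309 -0.133 -0.942] w 51.1 F [-0.4  0.3 -5.2] q [ 0.44  0.93  0.89 -0.01 -1.87  1.  ]
```

>>> send_rows:
  steps:
    - [[-2.4,1.4,0.8,0,0.6],[-2.4,1.4,0.8,0,0.6],[-2.4,1.4,0.8,0,0.6],[-2.4,1.4,0.8,0,0.6],[-2.4,1.4,0.8,0,0.6],[-2.4,1.4,0.8,0,0.6],[-2.4,1.4,0.8,0,0.6],[-2.4,1.4,0.8,0,0.6],[-2.4,1.4,0.8,0,0.6],[-2.4,1.4,0.8,0,0.6]]

```text
clock: 70.57
position: [525.5, 86.8, 227.4]
ee_rot: [0.988, -0.06, -0.126, 0.066]
contact_force: [-0.1, 0.4, 0.9]
gripper_width: 51.3
```

```bash
python3 -c "
from h import *
st()"
```

```text
t 70.57 p [525.5  86.8 227.4] x [ 0.961 -0.135 -0.24 ] y [-0.101 -0.984  0.146] z [-0.256 -0.116 -0.96 ] w 51.3 F [-0.1  0.4  0.9] q [ 0.46  0.38 -0.04 -0.01 -1.44  0.99]
```

>>> send_rows:
  steps:
    - [[-2.4,1.4,0.8,0,0.6],[0,0,0,0,0.6],[2.4,-1.4,-0.8,0,0.6],[0,0,0,0,0.6],[-2.4,1.4,0.8,0,0.6],[0,0,0,0,0.6],[2.4,-1.4,-0.8,0,0.6],[0,0,0,0,0.6]]

```text
clock: 71.23
position: [545.9, 95.3, 258.3]
ee_rot: [0.992, -0.059, -0.1, 0.054]
contact_force: [-0.1, 0.1, -0.3]
gripper_width: 51.2
```

```bash
python3 -c "
from h import *
st()"
```

```text
t 71.23 p [545.9  95.3 258.3] x [ 0.973 -0.129 -0.193] y [-0.107 -0.987  0.12 ] z [-0.206 -0.096 -0.974] w 51.2 F [-0.1  0.1 -0.3] q [ 0.46  0.36  0.03 -0.01 -1.46  0.99]
```

>>> send_rows:
  steps:
    - [[-2.6,1.5,1.5,0,0.6],[-2.4,1.4,1.5,0,0.6],[0,0,0,0,0.6],[2.4,-1.4,-0.6,0,0.6],[0,0,0,0,0.6],[-2.4,1.4,1,0,0.6],[0,0,0,0,0.6],[2.4,-1.4,-0.6,0,0.6],[0,0,0,0,0.6]]

```text
clock: 71.98
position: [534.5, 90.4, 256.8]
ee_rot: [0.994, -0.059, -0.082, 0.046]
contact_force: [0.3, -0.0, -0.4]
gripper_width: 51.1
```

>>> send_rows:
  steps:
    - [[-2.6,1.5,1,0,0.6],[0,0,0,0,0.6],[2.4,-1.4,-0.5,0,0.6],[0,0,0,0,0.6],[-2.6,1.5,1,0,0.6],[0,0,0,0,0.6],[2.4,-1.4,-0.5,0,0.6],[0,0,0,0,0.6]]

```text
clock: 72.65
position: [537.7, 92.2, 257.6]
ee_rot: [0.994, -0.059, -0.076, 0.043]
contact_force: [0.5, 0.6, -0.7]
gripper_width: 50.9
```

```bash
python3 -c "
from h import *
st()"
```

```text
t 72.65 p [537.7  92.2 257.6] x [ 0.982 -0.124 -0.146] y [-0.111 -0.989  0.094] z [-0.156 -0.076 -0.985] w 50.9 F [ 0.5  0.6 -0.7] q [ 0.47  0.32 -0.03 -0.   -1.39  0.99]
```

>>> send_rows:
  steps:
    - [[-2.4,1.4,1.5,0,0.6],[-2.4,1.4,1.5,0,0.6],[-2.4,1.4,1.5,0,0.6],[-2.4,1.4,1.5,0,0.6],[0,0,0,0,0.6],[2.4,-1.4,-0.4,0,0.6],[0,0,0,0,0.6],[-2.4,1.4,0.4,0,0.6],[0,0,0,0,0.6]]

```text
clock: 73.4
position: [433.2, 46.7, 224.6]
ee_rot: [0.995, -0.06, -0.068, 0.039]
contact_force: [-0.7, 0.2, -0.2]
gripper_width: 50.9
```

>>> send_rows:
  steps:
    - [[2.4,-1.4,-0.4,0,0.6],[0,0,0,0,0.6],[-2.4,1.4,0.4,0,0.6],[0,0,0,0,0.6],[2.4,-1.4,-0.4,0,0.6],[0,0,0,0,0.6],[-2.4,1.4,0.4,0,0.6],[0,0,0,0,0.6]]

```text
clock: 74.07
position: [441.7, 50.6, 232.6]
ee_rot: [0.996, -0.06, -0.061, 0.035]
contact_force: [-1.1, -0.5, -0.1]
gripper_width: 51.3
```

```bash
python3 -c "
from h import *
st()"
```

```text
t 74.07 p [441.7  50.6 232.6] x [ 0.985 -0.123 -0.118] y [-0.114 -0.99   0.077] z [-0.127 -0.063 -0.99 ] w 51.3 F [-1.1 -0.5 -0.1] q [ 0.48  0.15 -0.33 -0.   -1.24  0.97]
```

>>> send_rows:
  steps:
    - [[2.4,-1.4,-0.4,0,0.6],[-2.4,1.4,0.4,0,0.6],[2.4,-1.4,-0.4,0,0.6],[-2.4,1.4,0.4,0,0.6],[0,0,0,0,0.6],[0,0,0,0,0.6]]

```text
clock: 74.57
position: [437.8, 49.1, 213.5]
ee_rot: [0.993, -0.06, -0.086, 0.049]
contact_force: [0.5, 0.0, 0.7]
gripper_width: 51.4
```

>>> send_rows:
  steps:
    - [[0,0,3,0,0.6],[0,0,0,0,0.6],[0,0,0,0,0.6],[0,0,-3,0,0.6],[0,0,0,0,0.6],[0,0,0,0,0.6]]

```text
clock: 75.07
position: [442.9, 50.9, 221.9]
ee_rot: [0.994, -0.059, -0.08, 0.047]
contact_force: [-1.0, 0.0, -0.7]
gripper_width: 51.4
```

>>> send_rows:
  steps:
    - [[0,0,1.5,0,0.6],[0,0,1.5,0,0.6],[0,0,1.5,0,0.6],[0,0,1.5,0,0.6],[0,0,1.5,0,0.6],[0,0,0,0,0.6]]

```text
clock: 75.57
position: [441.2, 48.4, 160.0]
ee_rot: [0.995, -0.058, -0.064, 0.04]
contact_force: [-0.1, -1.0, 0.3]
gripper_width: 51.2
```

```bash
python3 -c "
from h import *
st()"
```

```text
t 75.57 p [441.2  48.4 160. ] x [ 0.985 -0.121 -0.123] y [-0.111 -0.99   0.087] z [-0.132 -0.072 -0.989] w 51.2 F [-0.1 -1.   0.3] q [ 0.48  0.22 -0.44  0.   -1.06  0.97]
```

>>> send_rows:
  steps:
    - [[0,0,1.5,0,0.6],[0,0,1.5,0,0.6],[0,0,1.5,0,0.6],[0,0,1.5,0,0.6],[0,0,1.5,0,0.6],[0,0,1,0,0.6],[0,0,0,0,0.6]]

```text
clock: 76.15
position: [443.5, 47.0, 87.1]
ee_rot: [0.997, -0.056, -0.049, 0.034]
contact_force: [-0.5, -0.3, 0.7]
gripper_width: 51.3
```

>>> send_rows:
  steps:
    - [[2.4,-1.4,-0.4,0,0.6],[0,0,0,0,0.6],[-2.4,1.4,0.4,0,0.6],[0,0,0,0,0.6],[2.4,-1.4,-0.4,0,0.6],[0,0,0,0,0.6],[-2.4,1.4,0.4,0,0.6],[0,0,0,0,0.6]]

```text
clock: 76.82
position: [456.0, 51.7, 101.1]
ee_rot: [0.997, -0.054, -0.037, 0.03]
contact_force: [-0.7, -1.3, -0.4]
gripper_width: 51.1
```

>>> send_rows:
  steps:
    - [[0,0,-2.5,0,0.6],[0,0,0,0,0.6],[0,0,-2.5,0,0.6],[0,0,0,0,0.6],[0,0,-2.5,0,0.6],[0,0,0,0,0.6],[0,0,-2.5,0,0.6],[0,0,0,0,0.6]]

```text
clock: 77.48
position: [470.1, 59.2, 218.8]
ee_rot: [0.998, -0.053, -0.025, 0.026]
contact_force: [1.2, 0.3, -0.0]
gripper_width: 51.2
```

```bash
python3 -c "
from h import *
st()"
```

```text
t 77.48 p [470.1  59.2 218.8] x [ 0.993 -0.106 -0.048] y [-0.104 -0.993  0.054] z [-0.053 -0.049 -0.997] w 51.2 F [ 1.2  0.3 -0. ] q [ 0.48  0.17 -0.34  0.02 -1.13  0.97]
```

>>> send_rows:
  steps:
    - [[0,0,1.5,0,0.6],[0,0,1.5,0,0.6],[0,0,1.5,0,0.6],[0,0,1.5,0,0.6],[0,0,1.5,0,0.6],[0,0,1.5,0,0.6],[0,0,0,0,0.6]]

```text
clock: 78.07
position: [476.7, 58.9, 140.8]
ee_rot: [0.998, -0.051, -0.008, 0.018]
contact_force: [-0.6, -0.7, 0.1]
gripper_width: 51.1
```

>>> send_rows:
  steps:
    - [[0,0,-2.5,0,0.6],[0,0,0,0,0.6],[0,0,-2.5,0,0.6],[0,0,0,0,0.6],[0,0,-2.5,0,0.6],[0,0,0,0,0.6]]

```text
clock: 78.57
position: [483.5, 63.0, 228.5]
ee_rot: [0.999, -0.05, 0.0, 0.016]
contact_force: [1.2, -0.0, 1.7]
gripper_width: 51.2
```

```bash
python3 -c "
from h import *
go(570,320,230,np.radians(8.7))"
```

```text
t 78.57 p [483.5  63.  228.5] x [ 0.995 -0.099  0.003] y [-0.099 -0.995  0.033] z [-0.001 -0.033 -0.999] w 51.2 F [ 1.2 -0.   1.7] q [ 0.48  0.15 -0.33  0.03 -1.1   0.97]
yaw -0.1 tool move cm [  6.06 -26.42  -1.  ] turn -0.251
```

>>> send_rows:
  steps:
    - [[0.6,-2.4,0,0,0.7],[0.6,-2.4,0,0,0.7],[0.6,-2.4,0,0,0.7],[0.6,-2.4,0,0,0.7],[0.6,-2.4,0,0,0.7],[0.6,-2.4,0,0,0.7],[0.6,-2.4,0,0,0.7],[0.6,-2.4,0,0,0.7],[0.6,-2.4,0,0,0.7],[0.6,-2.4,0,0,0.7]]

```text
clock: 79.4
position: [579.0, 306.4, 251.3]
ee_rot: [0.998, -0.051, 0.022, 0.004]
contact_force: [0.1, -0.3, 0.1]
gripper_width: 59.8
```

>>> send_rows:
  steps:
    - [[0,0,0,-0.06,0.7],[0,0,0,-0.06,0.7],[0,0,0,-0.06,0.7],[0,0,0,-0.06,0.7],[0,0,0,0,0.7]]

```text
clock: 79.82
position: [584.4, 315.2, 260.2]
ee_rot: [0.997, 0.078, 0.03, 0.003]
contact_force: [-0.1, -0.1, -0.7]
gripper_width: 59.4
```

```bash
python3 - <<'E'
from h import *
im,d,C=shot("wrist","w9.png"); w=cloud(d,C); z=w[...,2]
m=(z>152)&(z<172); p=w[m]; print(len(p)); blobs(w,152,172,600,340,120); blobs(w,124,150,600,340,140)
go(600,340,190,np.radians(8.7))
E
```

```text
1217
blob 1217 [244. 203.] c [593.5 343.2] size [64. 10.] longyaw 7.3 zmed/max [165.3 166.8]
blob 2432 [248. 150.] c [605.  344.7] size [197.   23.9] longyaw 7.2 zmed/max [133.8 143. ]
t 79.87 p [584.5 315.2 260.7] x [0.986 0.153 0.061] y [ 0.152 -0.988  0.009] z [ 0.061  0.    -0.998] w 59.6 F [-0.2  0.4  0.3] q [ 0.76  0.41  0.1   0.04 -1.22  0.95]
yaw 0.153 tool move cm [ 1.48 -2.28  7.15] turn 0.002
```

View pics/w9.png

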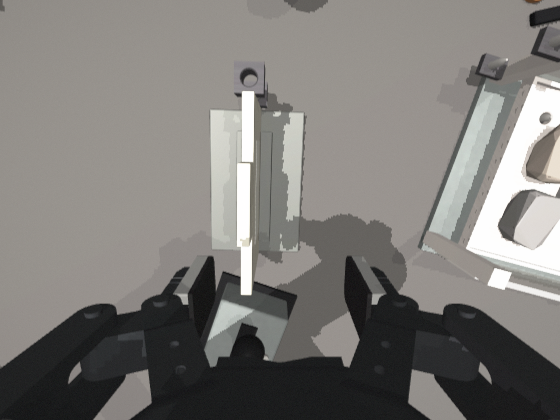

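>>> send_rows:
  steps:
    - [[0.2,-1.3,1.2,0.015,0.7],[0.2,-1.3,1.2,0,0.7],[0.1,-0.3,1.2,0,0.7],[0,0,1.2,0,0.7],[0,0,1.2,0,0.7],[0,0,0,0,0.7]]

```text
clock: 80.37
position: [591.1, 347.4, 202.3]
ee_rot: [0.997, 0.066, 0.035, -0.0]
contact_force: [-1.3, -0.7, -0.2]
gripper_width: 59.9
```

```bash
python3 - <<'E'
from h import *
go(593.5,343.2,128,np.radians(7.8))
E
```

```text
t 80.37 p [591.1 347.4 202.3] x [0.989 0.132 0.069] y [ 0.132 -0.991  0.004] z [ 0.069  0.006 -0.998] w 59.9 F [-1.3 -0.7 -0.2] q [ 0.79  0.48  0.06  0.05 -1.1   0.9 ]
yaw 0.132 tool move cm [-0.33  0.43  7.42] turn -0.004
```

>>> send_rows:
  steps:
    - [[-0.3,0.4,1,0,0.7],[0,0,1.2,0,0.7],[0,0,1.2,0,0.7],[0,0,1.2,0,0.7],[0,0,1.2,0,0.7],[0,0,0.8,0,0.7],[0,0,0,0,0.7]]

```text
clock: 80.95
position: [594.6, 343.6, 133.0]
ee_rot: [0.997, 0.066, 0.035, 0.0]
contact_force: [-0.1, 0.3, -0.7]
gripper_width: 59.9
```

```bash
python3 - <<'E'
from h import *
go(593.5,343.2,128,np.radians(7.8))
E
```

```text
t 80.95 p [594.6 343.6 133. ] x [0.989 0.131 0.071] y [ 0.131 -0.991  0.005] z [ 0.071  0.005 -0.997] w 59.9 F [-0.1  0.3 -0.7] q [ 0.78  0.53 -0.03  0.06 -0.96  0.89]
yaw 0.132 tool move cm [-0.15  0.02  0.49] turn -0.005
```

>>> send_rows:
  steps:
    - [[-0.1,0,0.4,0,0.7],[0,0,0,0,0],[0,0,0,0,0],[0,0,0,0,0],[0,0,0,0,0],[0,0,0,0,0],[0,0,0,0,0]]

```text
clock: 81.53
position: [594.7, 344.2, 130.6]
ee_rot: [0.997, 0.066, 0.037, -0.001]
contact_force: [0.4, 0.6, -2.5]
gripper_width: 9.4
```

```bash
python3 -c "
from h import *
st()"
```

```text
t 81.53 p [594.7 344.2 130.6] x [0.989 0.131 0.074] y [ 0.131 -0.991  0.003] z [ 0.073  0.007 -0.997] w 9.4 F [ 0.4  0.6 -2.5] q [ 0.78  0.53 -0.03  0.06 -0.95  0.89]
```

>>> send_rows:
  steps:
    - [[0,0,-1,0,0],[0,0,-1,0,0],[0,0,-1,0,0],[0,0,-1,0,0],[0,0,-1,0,0],[0,0,-0.5,0,0],[0,0,0,0,0]]

```text
clock: 82.12
position: [588.8, 343.2, 190.1]
ee_rot: [0.997, 0.065, 0.035, -0.0]
contact_force: [-0.1, 0.2, -4.2]
gripper_width: 9.2
```

```bash
python3 - <<'E'
from h import *
st()
im,d,C=shot("side","s9.png"); im,d,C=shot("wrist","w10.png")
E
```

```text
t 82.12 p [588.8 343.2 190.1] x [0.989 0.13  0.07 ] y [ 0.13  -0.991  0.004] z [ 0.07   0.005 -0.998] w 9.2 F [-0.1  0.2 -4.2] q [ 0.78  0.48  0.03  0.05 -1.07  0.89]
```

View pics/s9.png

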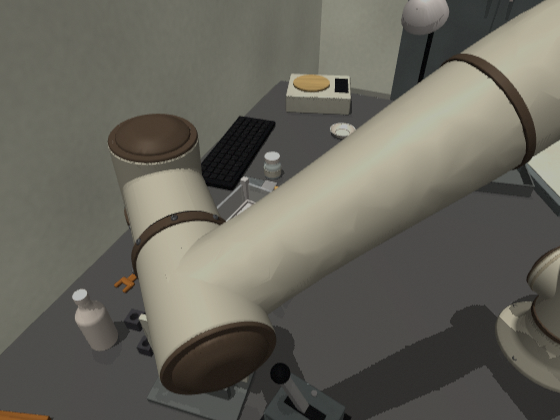

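View pics/w10.png

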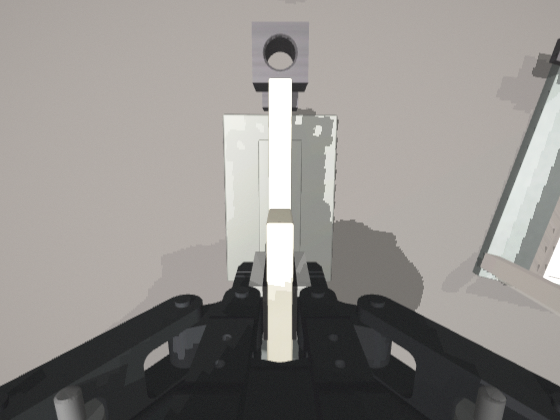

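```bash
python3 - <<'E'
from h import *
im,d,C=shot("wrist","w11.png"); w=cloud(d,C); z=w[...,2]; s=arm.read_state(); A=R.from_quat(s["ee_rot"]).as_matrix(); p0=np.array(s["position"])
np.save("w11.npy",w)
for a,b in [(205,240),(180,205),(160,180),(120,160)]: print(a); blobs(w,a,b,620,345,160,60)
# wrist view of stage pins
blobs(w,130,150,770,110,80,10)
E
```

```text
205
blob 7798 [279. 291.] c [591.8 343.3] size [47.  42.7] longyaw -33.5 zmed/max [223.8 239.2]
blob 187 [185. 298.] c [593.4 375.2] size [13.2  2.7] longyaw -80.4 zmed/max [238.3 239.9]
blob 174 [373. 298.] c [601.4 313.8] size [12.   2.7] longyaw -80.7 zmed/max [238.2 239.9]
180
blob 5916 [280.  99.] c [656.9 352. ] size [79.4 24. ] longyaw 6.6 zmed/max [190.9 193.8]
blob 232 [253. 261.] c [594.7 356. ] size [12.7  3.8] longyaw -50.8 zmed/max [200.3 204.7]
blob 115 [299. 256.] c [599.7 335.7] size [5.  1.4] longyaw -80.0 zmed/max [199.4 204.7]
blob 120 [314. 266.] c [596.5 329.6] size [8.  2.9] longyaw 73.3 zmed/max [201. 205.]
160
blob 302 [280.  49.] c [687.7 355.6] size [12.9  6.1] longyaw -84.5 zmed/max [173.  179.7]
blob 70 [261.  88.] c [670.9 362.4] size [6.  0.5] longyaw -83.2 zmed/max [173.6 179.7]
blob 81 [298.  88.] c [673.2 345. ] size [6.5 0.5] longyaw -82.6 zmed/max [173.4 179.7]
120
```

```bash
cat > kn.py <<'E'
from h import *
def knuckle(im,w,C,verbose=True):
    s=arm.read_state(); A=R.from_quat(s["ee_rot"]).as_matrix(); p0=np.array(s["position"])
    kz=np.nanmedian(np.r_[w[35:70,256:263,2].ravel(),w[35:70,298:304,2].ravel()]); pz=np.nanmedian(w[100:180,274:288,2])
    sub=cv2.cvtColor(im,cv2.COLOR_BGR2GRAY)[25:80,256:304]
    hole=(w[25:80,256:304,2]<kz-6)|np.isnan(w[25:80,256:304,2])
    dark=(sub<70).astype(np.uint8)|hole.astype(np.uint8)
    cs,_=cv2.findContours(dark,cv2.RETR_EXTERNAL,cv2.CHAIN_APPROX_NONE); c=max(cs,key=cv2.contourArea)
    (u,v),r=cv2.minEnclosingCircle(c); u+=256; v+=25
    q=ray(C,u,v,kz); t=A.T@(q-p0)
    print("kz",kz,"pz",pz,"hole px",round(u,1),round(v,1),round(r,1),"world",np.round(q,1),"tool",np.round(t,1))
    kn=w[25:80,250:310].reshape(-1,3); kn=kn[abs(kn[:,2]-kz)<3]; print("knuckle rect",cv2.minAreaRect(kn[:,:2].astype(np.float32)))
    return q
E
python3 - <<'E'
from kn import *
im=cv2.imread("pics/w11.png"); w=np.load("w11.npy"); knuckle(im,w,cam("wrist")); st()
E
```

```text
kz 186.88709553994568 pz 192.1381706167634 hole px 280.1 52.8 16.3 world [683.  354.8 186.9] tool [95.4  0.2  7.2]
knuckle rect ((684.122802734375, 355.26898193359375), (22.106769561767578, 24.142269134521484), 7.370880126953125)
t 82.27 p [588.1 342.6 187.7] x [0.989 0.13  0.067] y [ 0.13  -0.992  0.005] z [ 0.067  0.003 -0.998] w 9.1 F [ 0.8  0.1 -4.2] q [ 0.78  0.48  0.03  0.05 -1.07  0.89]
```

>>> send_rows:
  steps:
    - [[0.8,2.0,0,0,0],[0.8,2.0,0,0,0],[0.8,2.0,0,0,0],[0.8,2.0,0,0,0],[0.8,2.0,0,0,0],[0.8,2.0,0,0,0],[0.8,2.0,0,0,0],[0.6,1.6,0,0,0],[0,0,0,0,0]]

```text
clock: 83.02
position: [668.8, 189.5, 182.8]
ee_rot: [0.997, 0.067, 0.025, 0.004]
contact_force: [0.4, 0.5, -3.1]
gripper_width: 9.0
```

>>> send_rows:
  steps:
    - [[0,0,0,0.04,0],[0,0,0,0.05,0],[0,0,0,0.05,0],[0,0,0,0.05,0],[0,0,0,0.04,0],[0,0,0,0,0]]

```text
clock: 83.52
position: [666.3, 187.3, 175.6]
ee_rot: [0.998, -0.055, 0.02, 0.003]
contact_force: [-0.0, 0.2, -3.4]
gripper_width: 9.1
```

```bash
python3 - <<'E'
from kn import *
im,d,C=shot("wrist","w12.png"); w=cloud(d,C); np.save("w12.npy",w)
knuckle(im,w,C); go(671.4,192.2,183,-.1134)
blobs(w,125,150,760,112,50,10); blobs(w,100,125,760,112,50,10)
E
```

```text
kz 171.0282066486006 pz 177.3725331400706 hole px 279.3 51.6 17.7 world [762.1 176.6 171. ] tool [96.3  0.1  8.2]
knuckle rect ((761.890380859375, 176.3378143310547), (24.129701614379883, 21.98525047302246), 83.63541412353516)
t 83.57 p [666.2 187.3 175.4] x [ 0.993 -0.109  0.04 ] y [-0.11  -0.994  0.005] z [ 0.039 -0.009 -0.999] w 9.1 F [ 0.5 -0.5 -3.8] q [ 0.52  0.52  0.07  0.03 -1.09  0.93]
yaw -0.11 tool move cm [ 0.5  -0.54 -0.74] turn 0.004
blob 1700 [447.  59.] c [757.3  87.8] size [17.6 16.6] longyaw 83.8 zmed/max [141.8 143.5]
blob 247 [397.  62.] c [759.4 112.5] size [7.8 6.9] longyaw 28.6 zmed/max [133.2 139.7]
blob 1966 [398.  70.] c [758.8 100.9] size [42.5 20.4] longyaw 83.4 zmed/max [115.3 124.1]
```

View pics/w12.png

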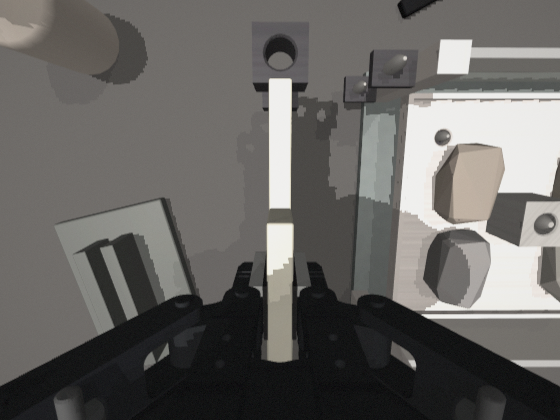

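>>> send_rows:
  steps:
    - [[0.1,1.2,-0.4,0,0],[0.1,1.2,-0.3,0,0],[0.1,1.2,-0.2,0,0],[0.1,1.2,-0.2,0,0],[0.1,0.8,-0.2,0,0],[0,0,0,0,0]]

```text
clock: 84.07
position: [663.5, 125.7, 189.1]
ee_rot: [0.998, -0.053, 0.019, 0.004]
contact_force: [0.4, -0.7, -3.8]
gripper_width: 9.0
```

```bash
python3 - <<'E'
from kn import *
im,d,C=shot("wrist","w13.png"); w=cloud(d,C); np.save("w13.npy",w)
q=knuckle(im,w,C); st(); s=arm.read_state(); A=R.from_quat(s["ee_rot"]).as_matrix()
print("move tool cm",np.round(A.T@(np.array([761.2,113.3,0])-[q[0],q[1],0])/10,2))
blobs(w,128,142,760,112,30,10)
E
```

```text
kz 184.33061868756863 pz 190.75692220129366 hole px 278.5 51.5 17.9 world [759.4 115.9 184.3] tool [96.2  0.2  8.3]
knuckle rect ((759.2646484375, 115.23953247070312), (24.027576446533203, 22.068971633911133), 83.5157470703125)
t 84.12 p [663.5 126.3 189. ] x [ 0.994 -0.105  0.038] y [-0.105 -0.994  0.006] z [ 0.037 -0.01  -0.999] w 9.3 F [-0.2  0.5 -3. ] q [ 0.44  0.48  0.04  0.03 -1.1   1.01]
move tool cm [0.21 0.24 0.01]
blob 19 [321.  57.] c [764.1  91.8] size [3.8 2.7] longyaw 28.8 zmed/max [141.6 142. ]
blob 16 [337.  58.] c [762.9  83.6] size [3.6 2.5] longyaw -14.8 zmed/max [141.8 142. ]
blob 191 [321.  80.] c [757.2  88.4] size [16.  14.8] longyaw -6.8 zmed/max [136.1 141.9]
blob 15 [323.  64.] c [760.7  90.4] size [4.5 1.5] longyaw -40.3 zmed/max [141.8 142. ]
blob 15 [332.  63.] c [760.5  86.1] size [3.5 1.9] longyaw -52.0 zmed/max [141.5 142. ]
blob 21 [330.  72.] c [756.7  87.5] size [5.4 2.9] longyaw -42.1 zmed/max [141.7 142. ]
blob 15 [320.  72.] c [757.1  93. ] size [3.6 2.1] longyaw -87.7 zmed/max [141.7 141.9]
blob 11 [324.  79.] c [752.7  91.1] size [3.  1.6] longyaw -76.0 zmed/max [141.7 141.9]
blob 12 [332.  81.] c [751.4  86.4] size [3.9 1.1] longyaw 83.3 zmed/max [141.5 142. ]
```

>>> send_rows:
  steps:
    - [[0.2,0.22,0.4,0,0],[0,0,0.6,0,0],[0,0,0.5,0,0],[0,0,0,0,0]]

```text
clock: 84.45
position: [666.2, 123.7, 172.8]
ee_rot: [0.998, -0.053, 0.019, 0.004]
contact_force: [-0.7, -0.4, -3.9]
gripper_width: 9.2
```

```bash
python3 - <<'E'
from kn import *
im,d,C=shot("wrist","w14.png"); w=cloud(d,C); np.save("w14.npy",w)
q=knuckle(im,w,C); st(); s=arm.read_state(); A=R.from_quat(s["ee_rot"]).as_matrix()
print("move tool cm",np.round(A.T@(np.array([761.2,113.3,0])-[q[0],q[1],0])/10,2))
E
```

```text
kz 168.00882431752603 pz 174.44985928053433 hole px 279.6 52.0 18.1 world [761.9 113.3 168. ] tool [95.9  0.3  8.8]
knuckle rect ((761.8143920898438, 113.22442626953125), (24.09329605102539, 21.929107666015625), 84.1059341430664)
t 84.5 p [666.3 123.8 173.1] x [ 0.994 -0.105  0.039] y [-0.106 -0.994  0.005] z [ 0.038 -0.009 -0.999] w 9.4 F [-0.5  0.5 -3.5] q [ 0.43  0.5   0.03  0.03 -1.07  1.02]
move tool cm [-0.07  0.01 -0.  ]
```

View pics/w14.png

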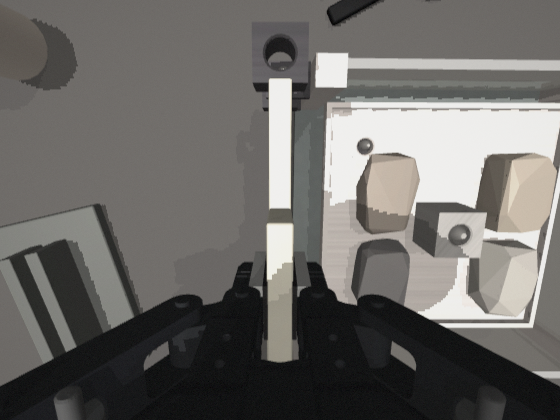

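>>> send_rows:
  steps:
    - [[-0.05,0,0.5,0,0],[0,0,0.5,0,0],[0,0,0.4,0,0],[0,0,0,0,0]]

```text
clock: 84.83
position: [666.2, 124.6, 157.1]
ee_rot: [0.998, -0.052, 0.019, 0.004]
contact_force: [-0.3, -1.2, -3.2]
gripper_width: 9.4
```

```bash
python3 - <<'E'
from kn import *
im,d,C=shot("wrist","w15.png"); w=cloud(d,C); q=knuckle(im,w,C); st()
E
```

```text
kz 152.45823883938942 pz 158.7398164654872 hole px 279.4 51.7 17.9 world [762.  114.5 152.5] tool [96.   0.   8.6]
knuckle rect ((761.6834716796875, 114.10818481445312), (24.148616790771484, 22.06187629699707), 83.61459350585938)
t 84.88 p [666.3 124.5 157.4] x [ 0.994 -0.104  0.038] y [-0.104 -0.995  0.006] z [ 0.037 -0.01  -0.999] w 9.3 F [-0.3 -1.1 -3.9] q [ 0.43  0.51  0.01  0.03 -1.04  1.02]
```

>>> send_rows:
  steps:
    - [[-0.07,0.08,0.4,0,0],[0,0,0.5,0,0],[0,0,0.4,0,0],[0,0,0,0,0]]

```text
clock: 85.22
position: [665.9, 123.7, 143.4]
ee_rot: [0.998, -0.052, 0.019, 0.004]
contact_force: [-0.0, -0.6, -3.5]
gripper_width: 9.4
```

```bash
python3 - <<'E'
from kn import *
im,d,C=shot("wrist","w16.png"); w=cloud(d,C); q=knuckle(im,w,C); st()
E
```

```text
kz 138.70282607626555 pz 144.99416058647944 hole px 279.6 51.8 17.9 world [761.6 113.5 138.7] tool [95.8  0.2  8.8]
knuckle rect ((761.5750732421875, 113.32263946533203), (24.053781509399414, 21.972408294677734), 83.57841491699219)
t 85.27 p [666.1 123.8 143.8] x [ 0.994 -0.104  0.039] y [-0.104 -0.995  0.006] z [ 0.038 -0.01  -0.999] w 9.5 F [ 0.2 -0.5 -2.4] q [ 0.43  0.52 -0.01  0.03 -1.01  1.02]
```

>>> send_rows:
  steps:
    - [[0,0,0.25,0,0],[0,0,0,0,0],[0,0,0,0,0.4],[0,0,0,0,0.5],[0,0,0,0,0.5],[0,0,0,0,0.5],[0,0,-1.2,0,0.5],[0,0,-1.5,0,0.5],[0,0,-1.5,0,0.5]]

```text
clock: 86.02
position: [666.7, 124.7, 187.9]
ee_rot: [0.998, -0.051, 0.022, 0.004]
contact_force: [0.3, -0.5, -0.7]
gripper_width: 42.9
```

>>> send_rows:
  steps:
    - [[0,0,-1.5,0,0.5],[0,0,-1.5,0,0.5],[0,0,-1.5,0,0.5],[0,0,-1.5,0,0.5],[0,0,-1.5,0,0.5],[0,0,0,0,0.5]]

```text
clock: 86.52
position: [665.9, 125.7, 278.9]
ee_rot: [0.998, -0.05, 0.03, 0.001]
contact_force: [0.6, -0.5, 1.4]
gripper_width: 42.8
```

```bash
python3 - <<'E'
from h import *
st(); im,d,C=shot("wrist","w17.png"); w=cloud(d,C); np.save("w17.npy",w)
print("tab");blobs(w,160,180,662,123,60); print("panel");blobs(w,136,152,670,123,120); blobs(w,62,100,645,-6,95)
E
```

```text
t 86.52 p [665.9 125.7 278.9] x [ 0.993 -0.1    0.061] y [-0.101 -0.995 -0.   ] z [ 0.061 -0.006 -0.998] w 42.8 F [ 0.6 -0.5  1.4] q [ 0.44  0.42  0.17  0.03 -1.27  1.02]
tab
blob 970 [284. 224.] c [659.  122.6] size [63.8  9.8] longyaw -5.7 zmed/max [169.9 171.8]
panel
blob 1392 [284. 130.] c [729.6 114.8] size [79.4 23. ] longyaw -5.1 zmed/max [139.8 143.4]
blob 418 [314. 100.] c [757.2  87.7] size [16.2 16.1] longyaw 83.6 zmed/max [142.3 143.9]
blob 319 [283. 281.] c [595.  129.5] size [41.6  9.4] longyaw -5.8 zmed/max [136.9 138.4]
blob 310 [300. 318.] c [559.8 116.5] size [16.7 15.6] longyaw -5.4 zmed/max [142.4 143.8]
blob 2004 [357. 180.] c [677.5  40.2] size [59.9 41. ] longyaw -6.2 zmed/max [84.4 86.7]
blob 2308 [450. 181.] c [667.9 -59.2] size [59.3 39.5] longyaw -4.9 zmed/max [83.9 86.9]
blob 1446 [403. 207.] c [645.3  -5.6] size [34.8 34.3] longyaw 84.0 zmed/max [91.8 94.3]
blob 1672 [355. 239.] c [609.2  47.1] size [59.7 39.6] longyaw -8.1 zmed/max [84.  86.8]
blob 2088 [442. 242.] c [598. -51.] size [60.1 37.8] longyaw -5.0 zmed/max [83.7 87.9]
```

View pics/w17.png

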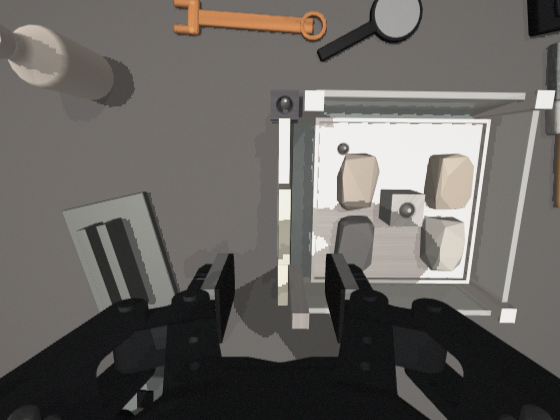

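>>> send_rows:
  steps:
    - [[-1.9,-1.7,0,0,0],[-1.9,-1.7,0,0,0],[-1.9,-1.7,0,0,0],[-1.9,-1.7,0.5,0,0],[-1.9,-1.7,0.8,0,0],[-1.9,-1.7,0.8,0,0],[-1.9,-1.7,0.8,0,0],[-1.9,-1.7,0.8,0,0],[-1.9,-1.7,0.8,0,0],[0,0,0,0,0]]

```text
clock: 87.4
position: [504.8, 298.1, 212.6]
ee_rot: [0.998, -0.054, 0.025, 0.004]
contact_force: [-0.5, -1.0, -0.5]
gripper_width: -0.1
```

```bash
python3 - <<'E'
from h import *
go(492,312,108,-.17)
w=np.load("w17.npy")
for x in range(580,750,20):
    y=121.5-(x-660)*.105
    m=(abs(w[...,0]-x)<5)&(abs(w[...,1]-(y+1.5))<7)&(w[...,2]>120)&(w[...,2]<180); print(x,np.nanmedian(w[m][:,2]) if m.sum() else None,end=' ')
E
```

```text
t 87.4 p [504.8 298.1 212.6] x [ 0.993 -0.108  0.051] y [-0.108 -0.994  0.004] z [ 0.05  -0.01  -0.999] w -0.1 F [-0.5 -1.  -0.5] q [ 0.83  0.31 -0.17  0.05 -1.06  0.61]
yaw -0.108 tool move cm [-1.95 -1.29 10.37] turn 0.062
580 136.15921364142935 600 136.86964532346946 620 137.79876089848472 640 169.36066760291567 660 170.0427931458239 680 170.77560645493782 700 140.37833029013748 720 141.05576894154257 740 141.93435907670835
```

>>> send_rows:
  steps:
    - [[-0.8,-0.7,2,0.03,0],[-0.6,-0.6,2,0.03,0],[0,0,2,0,0],[0,0,2,0,0],[0,0,1.8,0,0],[0,0,0,0,0]]

```text
clock: 87.9
position: [495.6, 311.9, 108.8]
ee_rot: [0.996, -0.084, 0.025, 0.003]
contact_force: [-1.3, -0.5, 0.0]
gripper_width: 0.1
```

```bash
python3 - <<'E'
from h import *
go(375,336,108,-.17)
E
```

```text
t 87.9 p [495.6 311.9 108.8] x [ 0.985 -0.166  0.05 ] y [-0.167 -0.986  0.003] z [ 0.049 -0.011 -0.999] w 0.1 F [-1.3 -0.5  0. ] q [ 0.86  0.42 -0.3   0.06 -0.83  0.5 ]
yaw -0.167 tool move cm [-12.28  -0.36  -0.54] turn 0.003
```

>>> send_rows:
  steps:
    - [[-2,-0.05,-0.05,0,0],[-2,-0.05,-0.05,0,0],[-2,-0.05,-0.05,0,0],[-2,-0.05,-0.05,0,0],[-2,-0.05,-0.05,0,0],[-1.2,0,0,0,0],[0,0,0,0,0],[2,0,-1,0,0],[2,0,-2,0,0],[2,0,-3,0,0]]

```text
clock: 88.73
position: [440.2, 320.3, 170.2]
ee_rot: [0.996, -0.083, 0.024, 0.008]
contact_force: [0.4, 0.7, -0.0]
gripper_width: 0.0
```

>>> send_rows:
  steps:
    - [[0,0,-3,0,0],[0,0,-3,0,0],[-2,3,-2,0,0],[-2,3,0,0,0],[-2,3,0,0,0],[-2,3,0,0,0],[-2,3,0,0,0],[0,0,0,0,0]]

```text
clock: 89.4
position: [321.1, 186.8, 260.2]
ee_rot: [0.996, -0.087, 0.032, -0.001]
contact_force: [0.0, 0.2, 0.1]
gripper_width: 0.0
```

```bash
python3 - <<'E'
from h import *
st(); im,d,C=shot("top","t9.png"); w=cloud(d,C)
print("knob");blobs(w,120,150,397,330,90,30); print("rocks");blobs(w,62,110,645,-6,95,100); print("tab");blobs(w,160,180,662,123,60,20)
print("jar");blobs(w,55,80,744,-305,60,50); print("brush");blobs(w,18,30,680,-237,100,100)
E
```

```text
t 89.4 p [321.1 186.8 260.2] x [ 0.983 -0.174  0.064] y [-0.174 -0.985 -0.008] z [ 0.064 -0.004 -0.998] w 0.0 F [0.  0.2 0.1] q [ 1.02 -0.13 -0.55  0.06 -1.12  0.35]
knob
blob 192 [118. 317.] c [350.8 338.2] size [29.5 29. ] longyaw -6.6 zmed/max [137.  143.8]
rocks
blob 450 [264. 167.] c [676.6  39.4] size [59.8 39.7] longyaw -8.6 zmed/max [85.  89.8]
blob 429 [308. 172.] c [666.4 -60.3] size [60.4 38.1] longyaw -8.4 zmed/max [85.1 90.7]
blob 257 [284. 181.] c [644.4  -6.2] size [34.5 33.9] longyaw -6.6 zmed/max [92.7 97.4]
blob 452 [261. 198.] c [607.1  46.7] size [59.2 40.6] longyaw -5.8 zmed/max [84.1 89.9]
blob 427 [305. 202.] c [596.9 -52.5] size [59.1 38.4] longyaw -7.3 zmed/max [85.2 91.3]
tab
blob 171 [222. 168.] c [658.  121.7] size [63.8 10.8] longyaw -5.5 zmed/max [170.8 174.5]
jar
blob 356 [417. 138.] c [ 745.  -306.8] size [45.1 44.8] longyaw -43.6 zmed/max [71.1 76.1]
brush
blob 587 [381. 157.] c [ 695.3 -234.5] size [168.7  42.8] longyaw 1.0 zmed/max [20.8 25.4]
```

View pics/t9.png

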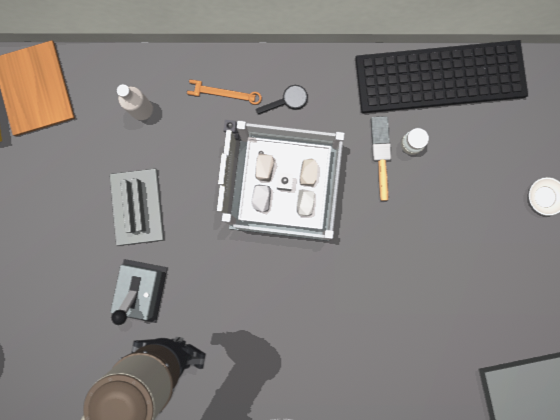

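All conditions look met: the knob is back at (351, 338), which is on. The four rocks lie flat on the plate and the door is closed on its hinge. The brush and jar are where they started, and the arm is clear.

>>> send_rows:
  steps:
    - [[0,0,0,0,0],[0,0,0,0,0],[0,0,0,0,0],[0,0,0,0,0]]

```text
clock: 89.78
position: [325.9, 190.9, 263.8]
ee_rot: [0.996, -0.087, 0.035, -0.004]
contact_force: [0.5, 0.9, 0.4]
gripper_width: 0.0
```

```bash
python3 -c "
from bench import job
print(job.job_done())"
```

```text
the job is handed in; nothing more can be done
None
```

I did every step in the required order and handed the job in at about 90 s of the 210 s. The hand-in reports no verdict, so these are my own last camera checks:

- **Lever:** it was thrown off at the start. After the door was hung I pushed it back on, and the knob reads (351, 338), where it stood on at the start.
- **Plate:** it is seated over the spindle and index pin. Its top face read 52.3 mm above the bench and flat to within about 0.001 rad, measured before the rocks went on. The last look still has the hub on the spindle.
- **Rocks:** all four lie flat on the plate, with tops about 85 mm above the bench against 86 mm expected. One rock was knocked about 3 cm aside during the run; I found it again and loaded it.
- **Door:** it hangs on both pins and stands closed, within about 1° of the stage direction. It droops about 0.036 rad in its own plane (limit 0.09), and its hinge-end height matches fully home.
- **Brush and jar:** both were still in place in the final picture. The brush's measured outline came out different in length between pictures, so I compared it by eye.

The tool tilted away from vertical on fast moves, up to 0.33 rad at worst while empty, and I worked that out before gripping the door. At the last reading the arm stood clear with no contact force.

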